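Clear, reset and load the bar-length gauge on the shop counter

ROBOT

A 6-joint arm with a two-finger parallel gripper is mounted at the origin on the work surface. World frame = base frame: x ahead of the robot, y to its left, z up, the work surface at z = 0. Lengths are in mm, angles in degrees, forces in N, time in s.
With the tool pointing down it reaches from about 300 to 875 mm from the base axis. Payload 6.4 kg.
Tool frame: the origin (TCP) lies at the very end of the fingers, on their centre line; the grasp point (between the pads) lies 19 mm behind it; z points along the fingers, y is the line along which they close (so a half turn about z gives the same grasp; the last joint's range is limited). The gripper opens to 88 mm and grips with 3 to 60 N. Pads are 18 mm wide; open, the fingers measure 123 mm over their backs; the gripper's body (75 mm by 187 mm) begins 45 mm behind the grasp point.
Start: joints at [-88.768, 10.359, 92.074, -0, 77.567, -11.82], TCP at [129.87, -560.156, 238.714] pointing down, gripper open.
Joint ranges: [-171.53, 171.53], [-51.25, 118.39], [17.06, 147.69], [-65.23, 245.23], [0, 150.52], [-178.68, 178.68]. Speed limits (degrees/s): [147.25, 147.25, 172.46, 180, 180, 180].

INTERFACE

Orientations are given as a 3x3 rotation matrix whose columns are the frame's x, y, z axes.
In Python, from bench import * gives the robot as it stands. The module is installed in compiled form; this text tells all that it offers.
- The arm moves only by the tool move_arm, never from a script. Its arguments are lists of equal length, an entry for each row: "gripper": the opening, from 0 (shut) to 1 (fully open); "translation": the shift along the tool's x, y, z normalised to -1 to 1, where 1 is 0.1 m, a list of three; "delta_rot": the turn, a rotation vector about the tool's x, y, z normalised to -1 to 1, where 1 is pi rad, a list of three. In form: {"gripper": [gripper, ...], "translation": [[tx, ty, tz], ...], "delta_rot": [[rx, ry, rz], ...]}. A call has 1 to 12 rows; each row is the pose to reach, as a shift and turn from the pose commanded when the call began, along the tool's axes at that moment, turning the shorter way round; what a row does not reach only later rows make up. A row lasts 1/8 s, in which the tool goes at most 62.5 mm and 10.7 degrees, less where a joint would pass 70% of its speed; a pose out of reach is approached as far as the arm can. A call with a number of a shift or a turn outside -1 to 1 is refused whole. A call with a gripper value outside its range is refused whole. The fingers move at their own pace and stop on an object; the grip force is fixed at half the most. Time passes only in rows, so rows that repeat a pose let the fingers close. It gives the time, the measured TCP pose, the force, the opening and the grip force at its end, in the units of the state.
- get_state(): the state, without advancing time (a new reading comes with each control period).
- capture(name): name is "scene" or "side" or "wrist"; returns a dict with "image" (480x640x3 uint8, red, green, blue), "K" (3x3 intrinsics, pixels), "T" (4x4, takes a point from camera to world coordinates). Camera axes: x right, y down, z forward; pixel columns grow to the right and rows downward; lengths in mm; the calibration is good to about 2 mm. A picture is of the moment at which its call begins. There is no depth.
- finish_job(): hands the job in; it is judged then, once.
The state is a dict: "time_s": time; "q": joint angles; "qvel": joint speeds; "joint_torque": joint torques, N m; "position": TCP position; "tool_rot": TCP orientation; "force": force on the tool from outside, world axes, zero at the start; "torque": the same for the moment, N m; "width": finger opening in mm; "gripper_force": force on a finger pad.
Only numpy, scipy, OpenCV 4.12 (cv2) and the standard library are available. Lean on these libraries where they do the work, as an engineer would, in place of code of your own. Each camera call takes 0.05 s, during which the arm holds its last target. There are 200 camera calls.

TASK

The length gauge on the counter is littered with sharp steel offcuts from the last order. Take the scraper block and sweep every offcut off the board's open far edge into the scrap tray, never touching an offcut with the fingers, and stand the scraper back on its rubber mat; then flip the cam lever to free the fence, slide the fence until its pointer meets the marker, flip the lever back to lock it there, and last lay every new blank from the stock board flat on the gauge board between the abutment and the fence. Leave the other goods on the counter alone.

Things in the scene. Friction and masses are not known exactly. Their poses are not given: they have to be found in the camera images.
- gauge: Fixed length gauge; origin at counter level under its board's middle; x away from the robot, y along the rail. Plywood board 220 (x) x 380 (y) mm, top 50 mm high. Offcuts lie between the abutment (face at y -170, 30 high over the board) and the fence, which crosses the board along x. Rail at the near side, x -145 to -110, 12 over the board. Far edge x +110 is open and drops into the tray.
- tray_in (a point): Middle of the scrap tray's floor, 4 mm above the counter. The tray is part of the gauge: open steel trough inside 117 (x) by 372 (y) mm just beyond the board's open far edge, its floor 46 mm below the board's top, far wall 60 mm above the counter.
- fence (a joint): Slide of the fence along gauge y, m: the gap from the abutment's face to the fence's measuring face (on its -y side). 0 to 0.262; growing moves it to +y. Free, it drags with about 9 N and stays where left; with the cam lever locked it is clamped.
- fence_handle (a point): Middle of the fence's upright black handle, 30 (gauge x) by 20 (gauge y) mm, 45 mm tall (top 125 mm above the counter), standing on the 24 mm wide aluminium fence bar (bar top 80 mm above the counter), 60 mm to +x of the gauge's middle and 12 mm to +y of the measuring face. Axes as the gauge's.
- fence_pointer (a point): Tip of the steel pointer blade that sticks out of the fence's saddle to the gauge's -x, in line with the measuring face, 81 mm above the counter. Axes as the gauge's.
- cam_lever (a joint): Angle of the cam lever on the fence's saddle, rad. 0 = locked, pointing to gauge +x, in line with the fence bar; turns about a vertical axis, anticlockwise from above, to 1.3 = fully free (nearly to gauge +y). Free from about 1.0 up. Stays where left; about 2 N at the knob turns it. Hard stops at both ends.
- lever_knob (a point): Upright round black knob on the end of the cam lever, 22 mm across, 34 mm tall (105 to 139 mm above the counter); the point is 123 mm above the counter, 80 mm out from the pivot.
- lever_pivot (a point): Point on the lever's vertical turning axis at the height of lever_knob; moves with the fence. Axes as the gauge's. The saddle under it is 46 by 75 mm, top 90 mm above the counter.
- marker_tip (a point): Top of the tip of the fixed arrow-shaped dark steel marker block (20 mm long, 16 wide, 26 high) on the grey strip on the robot's side of the rail, pointing to gauge +x. Marks the size wanted. The pointer's end passes 4 mm clear of it in x; they meet when they have the same y along the gauge. Axes as the gauge's.
- offcut1: Flat steel bar offcut 62 x 25 x 10 mm. Origin at its centre, x along its length. Loose, about 0.1 kg; may be absent (None). Fresh-cut, sharp.
- offcut2: Flat steel bar offcut 62 x 25 x 10 mm. Origin at its centre, x along its length. Loose, about 0.1 kg; may be absent (None). Fresh-cut, sharp.
- offcut3: Square steel tube offcut 60 x 20 x 20 mm. Origin at its centre, x along its length. Loose, about 0.1 kg; may be absent (None). Fresh-cut, sharp.
- offcut4: Square steel tube offcut 60 x 20 x 20 mm. Origin at its centre, x along its length. Loose, about 0.1 kg; may be absent (None). Fresh-cut, sharp.
- scraper: Scraper block: sole 120 (x) by 40 (y) mm, 22 mm high, black rubber under wood, with a wooden grip rib 90 (x) by 22 (y) mm along its top, from 22 to 63 mm. Origin at the centre of the underside. 0.25 kg. Stands on the mat at the start.
- scraper_grip (a point): On the scraper's middle axis, 45 mm above its underside: the place to pinch the rib. Axes as the scraper's.
- mat: Fixed black rubber mat 180 (x) by 100 (y) mm, 3 mm thick, beside the gauge: the scraper's home. Origin at the centre of its underside.
- stock_tray: Fixed low wooden stock board 220 (x) by 110 (y) mm, top 12 mm above the counter, with a blue front plate 45 mm high on its +x end. The blanks lie on it side by side about 65 mm apart. Origin under its centre.
- blank1: New blank: square steel tube 80 (its y) x 24 x 24 mm, loose, 0.2 kg, lying on the stock board at the start. Origin at its centre. May be absent (None).
- blank2: New blank: square steel tube 80 (its y) x 24 x 24 mm, loose, 0.2 kg, lying on the stock board at the start. Origin at its centre. May be absent (None).
- blank3: New blank: square steel tube 80 (its y) x 24 x 24 mm, loose, 0.2 kg, lying on the stock board at the start. Origin at its centre. May be absent (None).
- screw_carton: Bystander: cardboard carton 90 x 70 x 50 mm. Origin under its centre.
- spray_can: Bystander: spray can, 60 mm across, 160 mm tall. Origin under its centre.
Not all that is in view belongs to the job. Leave any pink or purple look-alike of the blank1 alone.

How it is judged (in metres and radians):
On the way, in this order (a step that is already met when the one before it is completed fails the run):
1. every offcut lies in the scrap tray (x of offcut1 in the frame of gauge between 0.105 and 0.23 m and y of offcut1 in the frame of gauge between -0.19 and 0.19 m and z of each of offcut1, offcut2, offcut3, offcut4 in the frame of gauge below 0.045 m and x of offcut2 in the frame of gauge between 0.105 and 0.23 m and y of offcut2 in the frame of gauge between -0.19 and 0.19 m and x of offcut3 in the frame of gauge between 0.105 and 0.23 m and y of offcut3 in the frame of gauge between -0.19 and 0.19 m and x of offcut4 in the frame of gauge between 0.105 and 0.23 m and y of offcut4 in the frame of gauge between -0.19 and 0.19 m), for 0.2 s.
2. the scraper stands on its mat, let go (x of scraper in the frame of mat between -0.045 and 0.045 m and y of scraper in the frame of mat between -0.045 and 0.045 m and angle between scraper's own z axis and vertical below 0.12 rad and height (world z) of scraper below 0.012 m and contact force between the fingers and scraper below 0.1 N), for 0.2 s.
3. the cam lever is flipped to free (value of joint cam_lever above 1 rad), for 0.2 s.
4. the fence's pointer is brought to the marker with the lever free (y of fence_pointer in the frame of marker_tip between -0.005 and 0.005 m and value of joint cam_lever above 0.5 rad), for 0.2 s.
5. the cam lever is flipped back to locked (value of joint cam_lever below 0.15 rad), for 0.2 s.
6. every new blank lies flat on the board between abutment and fence (x of blank1 in the frame of gauge between -0.105 and 0.105 m and y of each of blank1, blank2, blank3 in the frame of gauge above -0.16 m and y of each of blank1, blank2, blank3 in the frame of fence_pointer below -0.01 m and z of blank1 in the frame of gauge between 0.056 and 0.068 m and linear speed of each of blank1, blank2, blank3 below 0.02 m/s and x of blank2 in the frame of gauge between -0.105 and 0.105 m and z of blank2 in the frame of gauge between 0.056 and 0.068 m and x of blank3 in the frame of gauge between -0.105 and 0.105 m and z of blank3 in the frame of gauge between 0.056 and 0.068 m), for 0.2 s.
At the end, for the whole second after the job is handed in: Offcuts present all in the scrap tray (5 mm below the board top); scraper upright on its mat, centre within 45 mm of the mat's each way, let go; pointer within 5 mm of the marker tip along gauge y; lever below 0.15 rad; blanks present flat on the board (not stacked) between abutment and fence (all of step 1 and all of step 2 and all of step 6 and y of fence_pointer in the frame of marker_tip between -0.005 and 0.005 m and value of joint cam_lever below 0.15 rad and linear speed of scraper below 0.02 m/s); the robot touches nothing.
It fails at once if the fingers touch an offcut (contact force between the fingers and offcut1 above 1 N or contact force between the fingers and offcut2 above 1 N or contact force between the fingers and offcut3 above 1 N or contact force between the fingers and offcut4 above 1 N).
It fails at once if a bystander is pushed more than 20 mm (distance of any of screw_carton, spray_can from where it was at the start of the episode above 0.02 m).
Of offcut1, offcut2, offcut3, offcut4 only 2 to 4 are there at a start; the rules pass over those that are not, and their reading is None.
Of blank1, blank2, blank3 only 1 to 3 are there at a start; the rules pass over those that are not, and their reading is None.
At some moment in a run one of scraper may be knocked a few centimetres aside while the robot is not near it.
Once in a run the grip may slacken for a moment while it holds something.
It also fails if it takes over 210 s, if anything falls off the work surface, if the arm or the gripper's body presses on something with over 40 N, if the wrist force passes 120 N, or if a joint passes its speed limit or range.

## Working session

There is one attempt and no reset: what is moved stays moved. The work goes in short steps, Python scripts to look and compute and a tool call to move; the robot and the scene stay as the last step left them, time stands still between calls to the robot, and variables do not carry over. Pictures are saved under pics/ and viewed, at most 14 in all, crops included, and the job is handed in when it is done.

Besides the shell and the picture viewer there is one more tool, called after "Emit:" by a JSON object that holds its "fn" and its "kwargs". move_arm: Moves the arm, as the interface text tells. Scaled input: -1 to 1 covers 0.1 m each way for a shift and pi rad each way for a turn. Its arguments: {"type":"object","properties":{"gripper":{"type":"array"},"translation":{"type":"array"},"delta_rot":{"type":"array"}},"required":["gripper","translation","delta_rot"]}

```bash
mkdir -p pics
cat > h.py <<'E'
from bench import *
import numpy as np, cv2
def shot(n,f):
    c=capture(n); cv2.imwrite(f'pics/{f}.png',cv2.cvtColor(c['image'],cv2.COLOR_RGB2BGR)); np.savez(f'pics/{f}.npz',K=c['K'],T=c['T'],image=c['image']); return c
def load(f): return np.load(f'pics/{f}.npz')
def ray(c,u,v):
    d=c['T'][:3,:3]@np.linalg.inv(c['K'])@np.array([u,v,1.]); return c['T'][:3,3],d
def onz(c,u,v,z):
    o,d=ray(c,u,v); return o+d*(z-o[2])/d[2]
def proj(c,p):
    q=np.linalg.inv(c['T'])@np.r_[p,1]; q=c['K']@q[:3]; return q[:2]/q[2]
E
python3 - <<'E'
from h import *
s=get_state(); print({k:np.round(v,3).tolist() for k,v in s.items()})
for n in ['scene','side','wrist']:
    c=shot(n,n+'0'); print(n,np.round(c['T'],3).tolist(),c['K'].tolist())
E
```

```text
{'time_s': 0.0, 'q': [-88.769, 10.4, 92.131, -0.001, 77.567, -11.82], 'qvel': [0.026, -0.03, -0.021, 0.019, 0.023, -0.026], 'joint_torque': [-0.001, -43.387, -34.184, 0.07, 0.039, -0.0], 'position': [129.848, -559.599, 237.835], 'tool_rot': [[0.974, 0.226, -0.0], [0.226, -0.974, 0.002], [0.0, -0.002, -1.0]], 'force': [0.63, -0.224, -0.143], 'torque': [0.038, -0.017, 0.012], 'gripper_force': 0.0, 'width': 88.143}
scene [[0.852, 0.278, -0.444, 1107.071], [0.524, -0.436, 0.732, -995.89], [0.01, -0.856, -0.516, 770.56], [0.0, 0.0, 0.0, 1.0]] [[563.2043176638103, 0.0, 319.0594842170343], [0.0, 563.2043176638103, 243.64747715794365], [0.0, 0.0, 1.0]]
side [[-0.974, -0.106, 0.201, 326.773], [-0.226, 0.532, -0.816, 935.886], [-0.021, -0.84, -0.542, 755.805], [0.0, 0.0, 0.0, 1.0]] [[558.2707225507519, 0.0, 315.31951683266783], [0.0, 558.2707225507519, 242.38399218923269], [0.0, 0.0, 1.0]]
wrist [[0.226, -0.936, -0.269, 198.714], [-0.974, -0.217, -0.062, -544.01], [-0.0, 0.276, -0.961, 385.134], [0.0, 0.0, 0.0, 1.0]] [[430.01577177165944, 0.0, 319.58332819520007], [0.0, 430.01577177165944, 235.16376975325358], [0.0, 0.0, 1.0]]
```

View pics/scene0.png

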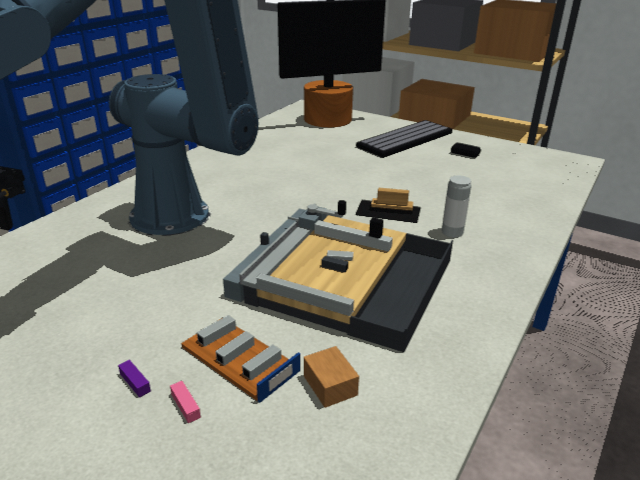

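View pics/side0.png

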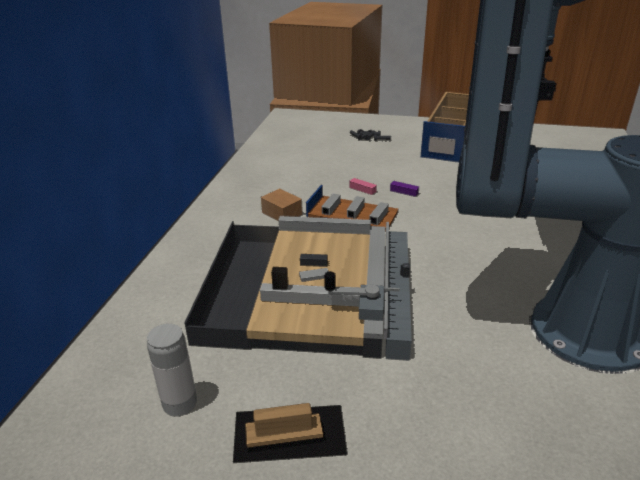

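The scene view shows the gauge at (340,265), scraper on its mat at (392,203), stock board with three grey blanks at (240,350), pink and purple look-alikes at (185,400) and (134,378), carton (330,375), and can (456,205). Now I'll enlarge the gauge in both views.

Run:
```python
import cv2
a=cv2.imread('pics/scene0.png')[180:330,220:460]; b=cv2.imread('pics/side0.png')[205:365,185:425]
cv2.imwrite('pics/cs.png',cv2.resize(a,None,fx=3.33,fy=3.33,interpolation=cv2.INTER_CUBIC)[:600,:800]); cv2.imwrite('pics/cd.png',cv2.resize(b,None,fx=3.33,fy=3.33,interpolation=cv2.INTER_CUBIC)[:600,:800])
```

```text
(no output)
```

View pics/cs.png

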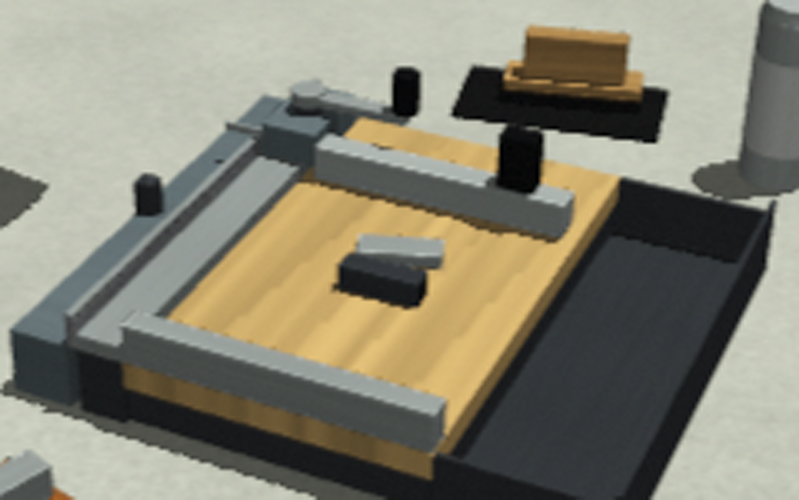

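View pics/cd.png

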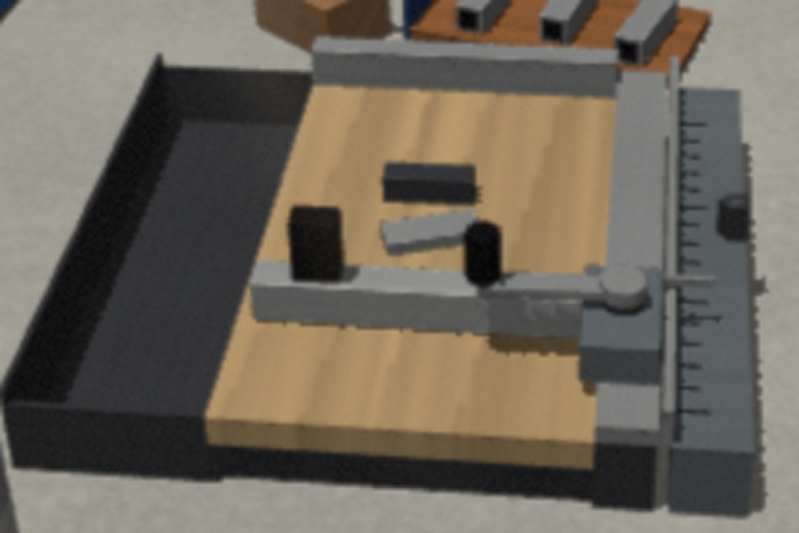

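The light bar offcut is at scene (341,255) and the dark tube is at (335,263), with none elsewhere on the board. The lever is locked, and the marker is toward the abutment from the pointer. Next I'll measure these.

Run:
```python
from h import *
S=load('scene0');D=load('side0')
s=lambda x,y,z:onz(S,220+x/3.33,180+y/3.33,z)
d=lambda x,y,z:onz(D,185+x/3.33,205+y/3.33,z)
P=lambda n,*a:print(n,*[np.round(v,0).tolist() for v in a])
A=s(620,180,50);B=s(437,455,50)
P('far+y',A,d(207,417,50)); P('far-y',B)
P('len',np.linalg.norm(A-B))
P('near+y board edge', d(594,443,50))
ey=(A-B)/np.linalg.norm(A-B); ang=np.degrees(np.arctan2(-ey[0],ey[1])); print('yaw',ang)
ex=np.array([ey[1],-ey[0],0]); O=(A+B)/2-110*ex; P('O',O)
g=lambda p:np.array([(p-O)@ex,(p-O)@ey,p[2]])
for n,p in dict(bar=s(400,243,60),barD=d(428,228,60),tubeTop=s(380,266,70),tubeD=d(429,173,70),knobS=s(406,70,139),knobD=d(482,228,139),handleS=s(522,132,125),handleD=d(315,212,125),markS=s(149,180,76),markD=d(735,200,76),ptrS=s(228,126,81),ptrD=d(713,281,81),abut=s(440,405,80),pivD=d(624,277,105),pivS=s(308,88,105),markTipD=d(720,203,76)).items(): P(n,p,g(p))
# colour masks: mat/scraper/stock/blanks/carton/can
d0=lambda u,v,z:onz(D,u,v,z); s0=lambda u,v,z:onz(S,u,v,z)
im=S['image']
def mask(lo,hi,roi,im):
    hsv=cv2.cvtColor(im,cv2.COLOR_RGB2HSV); m=cv2.inRange(hsv,lo,hi); k=np.zeros_like(m);x0,y0,x1,y1=roi;k[y0:y1,x0:x1]=m[y0:y1,x0:x1]
    c=max(cv2.findContours(k,0,2)[0],key=cv2.contourArea); return c
for im,c,roi,n in ((S['image'],S,(350,180,430,230),'S'),(D['image'],D,(225,395,355,470),'D')):
    h=mask((8,90,60),(25,255,255),roi,im); r=cv2.boundingRect(h); print(n,'scraper bbox',r, cv2.approxPolyDP(h,2,True).reshape(-1,2).tolist())
    m=mask((0,0,0),(180,255,30),roi,im); q=cv2.approxPolyDP(cv2.convexHull(m),3,True).reshape(-1,2); print('mat',q.tolist(),[np.round(onz(c,*v,3)).tolist() for v in q])
b=mask((100,120,50),(130,255,255),(240,340,310,410),S['image']);q=cv2.approxPolyDP(cv2.convexHull(b),3,True).reshape(-1,2);print('plate',q.tolist(),[np.round(onz(S,*v,45)).tolist() for v in q])
b=mask((5,150,60),(15,255,255),(170,310,300,400),S['image']);q=cv2.approxPolyDP(cv2.convexHull(b),3,True).reshape(-1,2);print('stock',q.tolist(),[np.round(onz(S,*v,12)).tolist() for v in q])
a=S['image'][305:405,175:365,::-1];b=D['image'][175:240,250:410,::-1]
cv2.imwrite('pics/cb.png',np.vstack([cv2.resize(a,(760,400),interpolation=cv2.INTER_CUBIC)[:360],cv2.resize(b,(760,309))[:240]]))
```

```text
far+y [650.0, 186.0, 50.0] [646.0, 195.0, 50.0]
far-y [694.0, -185.0, 50.0]
len 373.0
near+y board edge [429.0, 172.0, 50.0]
yaw 6.678099230410248
O [563.0, -12.0, 50.0]
bar [561.0, 2.0, 60.0] [-0.0, 14.0, 60.0]
barD [561.0, 7.0, 60.0] [1.0, 20.0, 60.0]
tubeTop [572.0, -46.0, 70.0] [5.0, -34.0, 70.0]
tubeD [571.0, -39.0, 70.0] [5.0, -27.0, 70.0]
knobS [504.0, 105.0, 139.0] [-44.0, 123.0, 139.0]
knobD [505.0, 107.0, 139.0] [-44.0, 125.0, 139.0]
handleS [610.0, 88.0, 125.0] [59.0, 94.0, 125.0]
handleD [608.0, 92.0, 125.0] [57.0, 98.0, 125.0]
markS [374.0, -44.0, 76.0] [-192.0, -10.0, 76.0]
markD [373.0, -39.0, 76.0] [-192.0, -4.0, 76.0]
ptrS [381.0, 49.0, 81.0] [-174.0, 82.0, 81.0]
ptrD [377.0, 54.0, 81.0] [-176.0, 87.0, 81.0]
abut [689.0, -175.0, 80.0] [107.0, -176.0, 80.0]
pivD [426.0, 92.0, 105.0] [-124.0, 119.0, 105.0]
pivS [423.0, 96.0, 105.0] [-126.0, 124.0, 105.0]
markTipD [382.0, -34.0, 76.0] [-182.0, -0.0, 76.0]
S scraper bbox (371, 188, 42, 22) [[371, 201], [372, 206], [412, 209], [412, 202], [407, 200], [407, 190], [379, 188], [378, 197]]
mat [[356, 213], [362, 201], [419, 208], [416, 222], [370, 229]] [[447.0, 297.0, 3.0], [426.0, 375.0, 3.0], [589.0, 425.0, 3.0], [616.0, 341.0, 3.0], [525.0, 235.0, 3.0]]
D scraper bbox (245, 403, 78, 44) [[319, 415], [311, 413], [308, 403], [255, 410], [254, 421], [245, 424], [246, 443], [253, 446], [320, 437], [322, 431]]
mat [[339, 406], [345, 453], [234, 461], [237, 413]] [[450.0, 297.0, 3.0], [423.0, 387.0, 3.0], [589.0, 438.0, 3.0], [616.0, 348.0, 3.0]]
plate [[299, 353], [299, 370], [258, 401], [257, 384]] [[660.0, -328.0, 45.0], [685.0, -366.0, 45.0], [667.0, -465.0, 45.0], [642.0, -434.0, 45.0]]
stock [[182, 343], [196, 334], [236, 327], [287, 359], [255, 399]] [[425.0, -398.0, 12.0], [430.0, -362.0, 12.0], [485.0, -301.0, 12.0], [630.0, -324.0, 12.0], [640.0, -440.0, 12.0]]
```

View pics/cb.png

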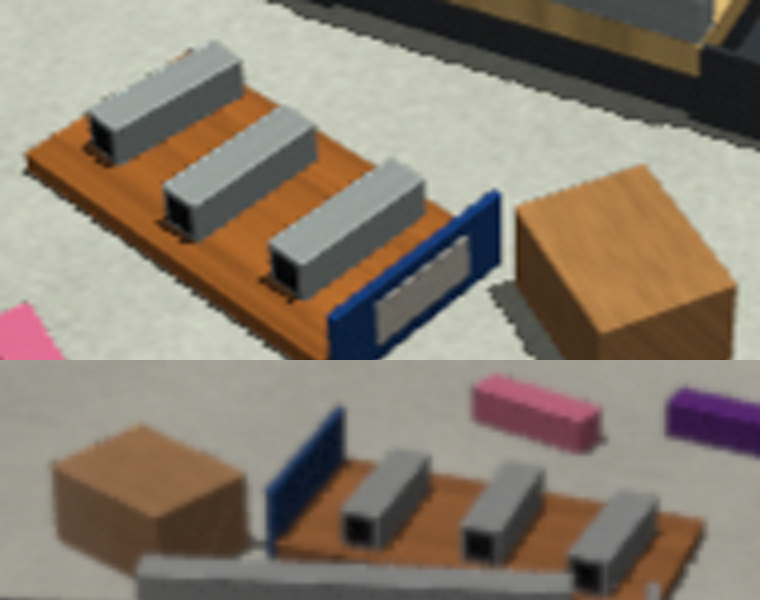

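Candidates for blanks: three grey tubes (scene ~(215,331), (236,347), (262,361)) lie on the stock board, while the pink (185,400) and purple (134,378) blocks are the look-alikes. The crop confirms the three grey ones as the blanks. Now I'll move over the gauge for a wrist view.

Emit:
{"fn": "move_arm", "kwargs": {"gripper": [1,1,1], "translation": [[0.93,-0.93,-0.12],[0.93,-0.93,-0.12],[0.93,-0.93,-0.12]], "delta_rot": [[0,0,0],[0,0,0],[0,0,0]]}}

```text
time_s: 0.52
position: [201.1, -445.9, 250.8]
tool_rot: [[0.973, 0.229, 0.0], [0.229, -0.973, 0.001], [0.0, -0.0, -1.0]]
force: [-0.4, -0.6, -0.0]
width: 87.8
gripper_force: 0.0
```

Emit:
{"fn": "move_arm", "kwargs": {"gripper": [1,1,1], "translation": [[0.93,-0.93,-0.12],[0.93,-0.93,-0.12],[0.93,-0.93,-0.12]], "delta_rot": [[0,0,0],[0,0,0],[0,0,0]]}}

```text
time_s: 0.9
position: [270.3, -335.4, 263.1]
tool_rot: [[0.973, 0.229, 0.001], [0.229, -0.973, -0.001], [0.0, 0.001, -1.0]]
force: [0.1, -1.5, -0.3]
width: 87.9
gripper_force: 0.0
```

Emit:
{"fn": "move_arm", "kwargs": {"gripper": [1,1,1], "translation": [[0.93,-0.93,-0.12],[0.93,-0.93,-0.12],[0.93,-0.93,-0.12]], "delta_rot": [[0,0,0],[0,0,0],[0,0,0]]}}

```text
time_s: 1.27
position: [340.0, -224.2, 275.2]
tool_rot: [[0.973, 0.23, 0.001], [0.23, -0.973, -0.001], [0.001, 0.001, -1.0]]
force: [0.8, -0.3, 0.5]
width: 88.1
gripper_force: 0.0
```

Emit:
{"fn": "move_arm", "kwargs": {"gripper": [1,1,1], "translation": [[0.93,-0.93,-0.12],[0.93,-0.93,-0.12],[0.93,-0.93,-0.12]], "delta_rot": [[0,0,0],[0,0,0],[0,0,0]]}}

```text
time_s: 1.65
position: [409.7, -112.9, 287.0]
tool_rot: [[0.973, 0.23, 0.001], [0.23, -0.973, -0.001], [0.0, 0.001, -1.0]]
force: [-0.5, 0.1, 0.4]
width: 88.0
gripper_force: 0.0
```

Emit:
{"fn": "move_arm", "kwargs": {"gripper": [1,1,1,1,1], "translation": [[0.93,-0.93,-0.12],[0.93,-0.93,-0.12],[0.93,-0.93,-0.12],[0.93,-0.93,-0.12],[0.93,-0.93,-0.12]], "delta_rot": [[0,0,0],[0,0,0],[0,0,0],[0,0,0],[0,0,0]]}}

```text
time_s: 2.28
position: [477.4, -4.3, 298.3]
tool_rot: [[0.975, 0.223, -0.001], [0.223, -0.975, -0.001], [-0.001, 0.0, -1.0]]
force: [-0.3, 0.5, -0.5]
width: 88.0
gripper_force: 0.0
```

Run:
```python
from h import *
c=shot('wrist','w1'); s=get_state(); print(s['time_s'],s['position'],s['q'],s['force'])
cv2.imwrite('pics/w1b.png',cv2.resize(cv2.imread('pics/w1.png'),(800,600),interpolation=cv2.INTER_CUBIC))
```

```text
2.325 [477.3690518   -4.14753787 298.39721411] [-1.47614892e+01 -5.18259590e+00  1.01310957e+02 -3.31125664e-02
  8.39046140e+01  6.23529676e+01] [ 0.05693787  0.49187534 -0.58673326]
```

View pics/w1b.png

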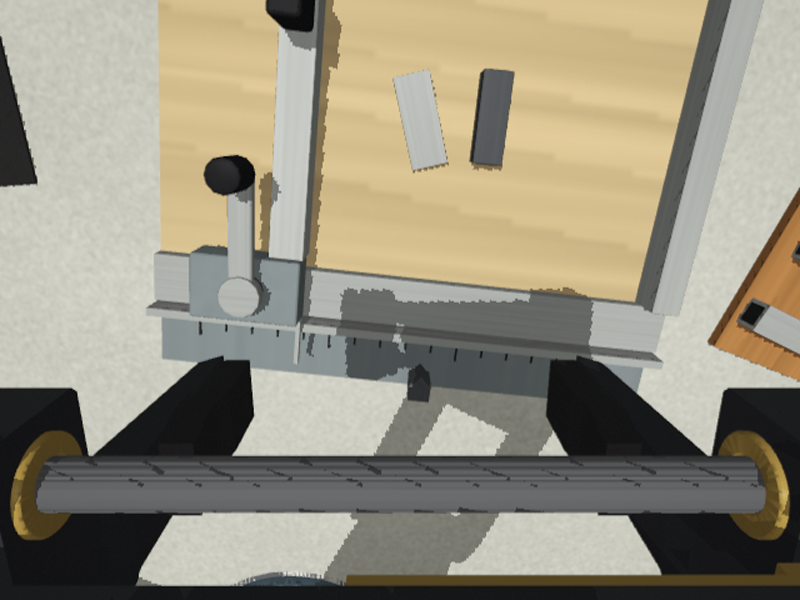

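The wrist view (800 px scale) shows the pointer tip at (297,362), marker tip (418,366), knob top (230,175), pivot (240,298), bar (420,120), and tube (493,118).

Run:
```python
from h import *
W=load('w1'); w=lambda x,y,z:onz(W,x/1.25,y/1.25,z)
f=lambda a:np.round(a,0).tolist()
L=w(160,250,50);R=w(638,303,50);print('near',f(L),f(R))
L2=w(158,0,50); print('+y edge dir',f(L2-L))
a1=w(319,40,80);a2=w(303,260,80); print('fence face',f(a1),f(a2),np.degrees(np.arctan2(*(a1-a2)[[1,0]])))
b1=w(735,0,80);b2=w(655,310,80);print('abut',f(b1),f(b2),np.degrees(np.arctan2(*(b1-b2)[[1,0]])))
r1=w(148,305,62);r2=w(662,358,62);print('rail dir',np.degrees(np.arctan2(*(r1-r2)[[1,0]]))-90)
p=w(297,362,81);m=w(418,366,76);print('ptr',f(p),'mark',f(m))
print('knob',f(w(230,175,139)),'piv',f(w(240,298,105)))
for q,z in (([(393,78),(430,70),(448,163),(412,171)],60),([(483,70),(514,71),(502,168),(472,165)],70)):
  v=[w(*k,z) for k in q]; print('off',f(np.mean(v,0)),[f(k) for k in v])
th=np.radians(6.3); ey=np.array([-np.sin(th),np.cos(th),0]); print('dy ptr->mark',(m-p)@ey, 'gap abut->fence',(np.mean([a1,a2],0)-np.mean([b1,b2],0))@ey)
```

```text
near [429.0, 168.0, 50.0] [469.0, -195.0, 50.0]
+y edge dir [168.0, 19.0, 0.0]
fence face [593.0, 73.0, 80.0] [453.0, 58.0, 80.0] 5.999884655926325
abut [672.0, -171.0, 80.0] [473.0, -193.0, 80.0] 6.394369333032202
rail dir 6.616068056344602
ptr [377.0, 49.0, 81.0] mark [391.0, -39.0, 76.0]
knob [506.0, 99.0, 139.0] piv [425.0, 91.0, 105.0]
off [561.0, -1.0, 60.0] [[584.0, 24.0, 60.0], [594.0, 1.0, 60.0], [538.0, -26.0, 60.0], [527.0, -2.0, 60.0]]
off [572.0, -47.0, 70.0] [[600.0, -32.0, 70.0], [604.0, -52.0, 70.0], [543.0, -61.0, 70.0], [541.0, -41.0, 70.0]]
dy ptr->mark -88.85458513035707 gap abut->fence 251.52756253266946
```

Emit:
{"fn": "move_arm", "kwargs": {"gripper": [1,1,1], "translation": [[0.175,-0.845,0],[0.175,-0.845,0],[0.175,-0.845,0]], "delta_rot": [[0,0,0],[0,0,0],[0,0,0]]}}

```text
time_s: 2.7
position: [475.5, 84.0, 298.8]
tool_rot: [[0.974, 0.227, 0.0], [0.227, -0.974, -0.0], [0.0, 0.0, -1.0]]
force: [-0.5, -0.1, 0.2]
width: 88.0
gripper_force: 0.0
```

Emit:
{"fn": "move_arm", "kwargs": {"gripper": [1,1,1], "translation": [[0.175,-0.845,0],[0.175,-0.845,0],[0.175,-0.845,0]], "delta_rot": [[0,0,0],[0,0,0],[0,0,0]]}}

```text
time_s: 3.08
position: [473.9, 169.9, 298.6]
tool_rot: [[0.974, 0.227, -0.0], [0.227, -0.974, -0.001], [-0.0, 0.0, -1.0]]
force: [0.2, -1.2, -0.9]
width: 88.0
gripper_force: 0.0
```

Emit:
{"fn": "move_arm", "kwargs": {"gripper": [1,1,1], "translation": [[0.175,-0.845,0.3],[0.175,-0.845,0.3],[0.175,-0.845,0.3]], "delta_rot": [[0,0,0],[0,0,0],[0,0,0]]}}

```text
time_s: 3.45
position: [471.6, 255.8, 267.7]
tool_rot: [[0.974, 0.226, -0.002], [0.226, -0.974, -0.001], [-0.002, 0.001, -1.0]]
force: [-0.0, -1.0, -0.2]
width: 88.3
gripper_force: 0.0
```

Emit:
{"fn": "move_arm", "kwargs": {"gripper": [1,1,1,1,1], "translation": [[0.175,-0.845,0.28],[0.175,-0.845,0.28],[0.175,-0.845,0.28],[0.175,-0.845,0.28],[0.175,-0.845,0.28]], "delta_rot": [[0,0,-0.022],[0,0,-0.022],[0,0,-0.022],[0,0,-0.022],[0,0,-0.022]]}}

```text
time_s: 4.08
position: [470.6, 341.4, 241.6]
tool_rot: [[0.957, 0.291, 0.001], [0.291, -0.957, 0.0], [0.001, 0.0, -1.0]]
force: [-0.4, -0.1, -0.1]
width: 87.9
gripper_force: 0.0
```

```bash
cat >> h.py <<'E'
def comps(c,lo,hi,zs,roi=(0,0,640,480),amin=60):
    hsv=cv2.cvtColor(c['image'],cv2.COLOR_RGB2HSV); m=cv2.inRange(hsv,lo,hi); k=np.zeros_like(m);x0,y0,x1,y1=roi;k[y0:y1,x0:x1]=m[y0:y1,x0:x1]
    for q in cv2.findContours(k,0,2)[0]:
        if cv2.contourArea(q)<amin: continue
        p=np.array([onz(c,*v[0],zs)[:2] for v in q],np.float32); r=cv2.minAreaRect(p)
        print(cv2.boundingRect(q),'c',np.round(r[0],1),'size',np.round(r[1],1),'ang',round(r[2],1))
def to(p,yaw):
    """world target -> total tool-axis shift (mm) and yaw turn in units"""
    s=get_state();R=s['tool_rot']; y0=np.degrees(np.arctan2(R[1,0],R[0,0]))
    d=(yaw-y0+180)%360-180
    print('from',np.round(s['position'],1),'yaw',round(y0,2),'shift',np.round(R.T@(np.array(p)-s['position']),1),'dz',round(-d/180,4))
E
python3 - <<'E'
from h import *
c=shot('wrist','w2'); s=get_state(); print(s['time_s'],s['position'])
cv2.imwrite('pics/w2b.png',cv2.resize(cv2.imread('pics/w2.png'),(800,600),interpolation=cv2.INTER_CUBIC))
comps(c,(8,90,60),(25,255,255),66,roi=(0,0,640,300)); comps(c,(0,0,0),(180,255,30),3,roi=(0,0,640,280))
E
```

```text
4.125 [470.46273728 341.63377973 241.52598881]
(589, 236, 44, 64) c [490.7 105.4] size [57.1 17. ] ang 6.5
(267, 43, 63, 156) c [525.6 373. ] size [107.1  36. ] ang 21.5
(491, 32, 99, 268) c [540.7 192.3] size [204.3  10. ] ang 6.5
(320, 53, 13, 142) c [528.1 352.5] size [119.3   2.6] ang 21.8
```

View pics/w2b.png

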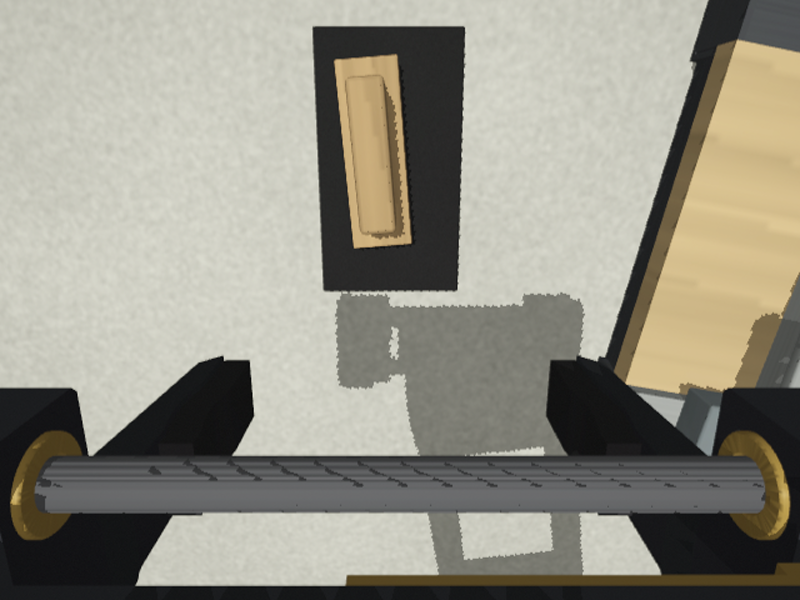

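The wrist view shows the mat corners at (313,27), (464,27), (457,290), (323,290), the scraper sole corners at (334,60), (398,54), (412,243), (354,248), and the rib on top.

Run:
```python
from h import *
W=load('w2'); w=lambda q,z:np.array([onz(W,x/1.25,y/1.25,z)[:2] for x,y in q],np.float32)
for n,q,z in (('mat',[(313,27),(464,27),(457,290),(323,290)],3),('sole',[(334,60),(398,54),(412,243),(354,248)],25),('rib',[(346,76),(383,74),(395,234),(359,234)],66)):
    r=cv2.minAreaRect(w(q,z)); print(n,[np.round(x,1) for x in r])
to((510.5,369.5,100),21.5)
```

```text
mat [array([518.7, 362.7]), array([178.5,  99.8]), np.float64(16.9)]
sole [array([524. , 373.9]), array([120.1,  40.2]), np.float64(21.6)]
rib [array([523.7, 374.1]), array([90.6, 21.8]), np.float64(20.4)]
from [470.5 341.6 241.5] yaw 16.91 shift [ 46.3 -15.  141.6] dz -0.0255
```

Emit:
{"fn": "move_arm", "kwargs": {"gripper": [1,1,1,1], "translation": [[0.606,-0.154,0.4],[0.606,-0.154,0.8],[0.606,-0.154,0.8],[0.606,-0.154,0.8]], "delta_rot": [[0,0,-0.0244],[0,0,-0.0244],[0,0,-0.0244],[0,0,-0.0244]]}}

```text
time_s: 4.62
position: [523.6, 375.1, 162.3]
tool_rot: [[0.931, 0.365, 0.001], [0.365, -0.931, 0.0], [0.001, 0.0, -1.0]]
force: [0.2, 1.1, 0.2]
width: 88.4
gripper_force: 0.0
```

Emit:
{"fn": "move_arm", "kwargs": {"gripper": [1,1,1], "translation": [[0,0,0.4],[0,0,0.8],[0,0,0.8]], "delta_rot": [[0,0,0],[0,0,0],[0,0,0]]}}

```text
time_s: 5.0
position: [521.8, 374.6, 80.2]
tool_rot: [[0.931, 0.365, -0.003], [0.365, -0.931, -0.001], [-0.003, 0.0, -1.0]]
force: [0.5, -0.1, -0.4]
width: 88.0
gripper_force: 0.0
```

Emit:
{"fn": "move_arm", "kwargs": {"gripper": [1,1,1,0,0,0,0,0,0,0], "translation": [[0,0,0.3],[0,0,0.5],[0,0,0.5],[0,0,0.5],[0,0,0.5],[0,0,0.5],[0,0,0.5],[0,0,0.5],[0,0,0.5],[0,0,0.5]], "delta_rot": [[0,0,0],[0,0,0],[0,0,0],[0,0,0],[0,0,0],[0,0,0],[0,0,0],[0,0,0],[0,0,0],[0,0,0]]}}

```text
time_s: 6.25
position: [523.1, 375.3, 30.7]
tool_rot: [[0.931, 0.365, -0.0], [0.365, -0.931, -0.0], [-0.0, 0.0, -1.0]]
force: [-0.3, -0.0, -0.5]
width: 21.7
gripper_force: 30.0
```

Emit:
{"fn": "move_arm", "kwargs": {"gripper": [0,0,0,0], "translation": [[0,0,-0.3],[0,0,-0.7],[0,0,-0.9],[0,0,-0.9]], "delta_rot": [[0,0,0],[0,0,0],[0,0,0],[0,0,0]]}}

```text
time_s: 6.75
position: [524.0, 375.8, 122.0]
tool_rot: [[0.931, 0.365, 0.003], [0.365, -0.931, 0.001], [0.003, -0.0, -1.0]]
force: [0.7, 0.0, -3.1]
width: 21.8
gripper_force: 30.0
```

Emit:
{"fn": "move_arm", "kwargs": {"gripper": [0,0,0,0,0,0,0,0,0,0], "translation": [[0,0,-0.4],[0,0,-0.9],[0,0,-0.9],[0,0,-0.9],[0,0,-0.9],[0,0,-0.9],[0,0,-0.9],[0,0,-0.9],[0,0,-0.9],[0,0,-0.9]], "delta_rot": [[0,0,-0.05],[0,0,-0.1],[0,0,-0.15],[0,0,-0.2],[0,0,-0.25],[0,0,-0.3],[0,0,-0.35],[0,0,-0.4],[0,0,-0.416],[0,0,-0.416]]}}

```text
time_s: 8.0
position: [522.2, 374.9, 208.3]
tool_rot: [[-0.109, 0.994, -0.003], [0.994, 0.109, -0.002], [-0.001, -0.003, -1.0]]
force: [-0.2, -0.1, -3.3]
width: 21.6
gripper_force: 30.0
```

Run:
```python
from h import *
to((486.4,-26,211),96.3); s=get_state(); print(s['width'],s['q'])
```

```text
from [522.2 374.9 208.3] yaw 96.25 shift [-394.6  -79.2   -2. ] dz -0.0003
21.614575926183203 [2.51152092e+01 2.04623090e+01 8.31544150e+01 4.55348095e-04
 7.65946840e+01 1.88675289e+01]
```

Emit:
{"fn": "move_arm", "kwargs": {"gripper": [0,0], "translation": [[-0.5,-0.1,0],[-0.987,-0.198,0]], "delta_rot": [[0,0,0],[0,0,0]]}}

```text
time_s: 8.25
position: [513.4, 274.1, 209.2]
tool_rot: [[-0.109, 0.994, -0.002], [0.994, 0.109, -0.001], [-0.001, -0.002, -1.0]]
force: [0.4, -0.2, -2.2]
width: 21.4
gripper_force: 30.0
```

Emit:
{"fn": "move_arm", "kwargs": {"gripper": [0,0], "translation": [[-0.5,-0.1,0],[-0.987,-0.198,0]], "delta_rot": [[0,0,0],[0,0,0]]}}

```text
time_s: 8.5
position: [504.5, 173.2, 209.6]
tool_rot: [[-0.108, 0.994, -0.001], [0.994, 0.108, -0.0], [-0.0, -0.001, -1.0]]
force: [0.1, -0.0, -2.5]
width: 21.7
gripper_force: 30.0
```

Emit:
{"fn": "move_arm", "kwargs": {"gripper": [0,0], "translation": [[-0.5,-0.1,0],[-0.987,-0.198,0]], "delta_rot": [[0,0,0],[0,0,0]]}}

```text
time_s: 8.75
position: [495.7, 73.0, 209.8]
tool_rot: [[-0.108, 0.994, -0.001], [0.994, 0.108, -0.0], [0.0, -0.001, -1.0]]
force: [0.3, -1.2, -2.7]
width: 21.6
gripper_force: 30.0
```

Emit:
{"fn": "move_arm", "kwargs": {"gripper": [0,0,0,0], "translation": [[-0.5,-0.1,0],[-0.987,-0.198,0],[-0.987,-0.198,0],[-0.987,-0.198,0]], "delta_rot": [[0,0,0],[0,0,0],[0,0,0],[0,0,0]]}}

```text
time_s: 9.25
position: [487.3, -25.5, 210.0]
tool_rot: [[-0.108, 0.994, -0.001], [0.994, 0.108, 0.001], [0.001, -0.001, -1.0]]
force: [-0.2, -0.1, -2.8]
width: 21.8
gripper_force: 30.0
```

Emit:
{"fn": "move_arm", "kwargs": {"gripper": [0,0,0,0], "translation": [[0,0,0.4],[0,0,0.8],[0,0,0.9],[0,0,0.9]], "delta_rot": [[0,0,0],[0,0,0],[0,0,0],[0,0,0]]}}

```text
time_s: 9.75
position: [487.6, -24.8, 120.6]
tool_rot: [[-0.111, 0.994, -0.001], [0.994, 0.111, 0.0], [0.001, -0.001, -1.0]]
force: [-0.2, -0.3, -2.1]
width: 21.8
gripper_force: 30.0
```

Run:
```python
from h import *
to((486.4,-26,78),96.3); s=get_state(); print(s['width'],s['force'],s['time_s'])
a=shot('scene','s1');b=shot('side','d1')
cv2.imwrite('pics/c1.png',cv2.resize(np.hstack([a['image'][180:330,220:460,::-1],b['image'][205:355,185:425,::-1]]),(800,250*1),interpolation=cv2.INTER_CUBIC))
```

```text
from [487.6 -24.8 120.6] yaw 96.35 shift [-1.1 -1.2 42.6] dz 0.0003
21.834481657032065 [-0.18146513 -0.28982568 -2.09576352] 9.75
```

View pics/c1.png

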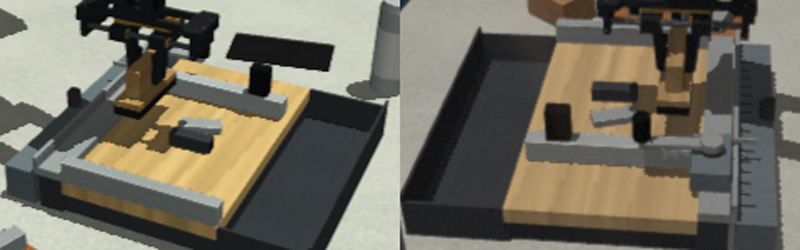

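The scraper is level above the near side of the board, with the offcuts just beyond it. I'll lower it to light contact.

Emit:
{"fn": "move_arm", "kwargs": {"gripper": [0,0,0,0,0], "translation": [[-0.01,-0.01,0.3],[-0.01,-0.01,0.4],[-0.01,-0.01,0.42],[-0.01,-0.01,0.43],[-0.01,-0.01,0.43]], "delta_rot": [[0,0,0],[0,0,0],[0,0,0],[0,0,0],[0,0,0]]}}

```text
time_s: 10.48
position: [487.6, -27.3, 79.3]
tool_rot: [[-0.11, 0.994, 0.002], [0.994, 0.11, -0.001], [-0.001, 0.001, -1.0]]
force: [-4.4, -1.1, 6.0]
width: 21.9
gripper_force: 30.0
```

Emit:
{"fn": "move_arm", "kwargs": {"gripper": [0,0,0,0,0,0], "translation": [[0,0.15,-0.012],[0,0.3,-0.012],[0,0.45,-0.012],[0,0.6,-0.012],[0,0.75,-0.012],[0,0.9,-0.012]], "delta_rot": [[0,0,0],[0,0,0],[0,0,0],[0,0,0],[0,0,0],[0,0,0]]}}

```text
time_s: 11.22
position: [577.1, -16.7, 79.3]
tool_rot: [[-0.11, 0.994, -0.001], [0.994, 0.11, 0.0], [0.0, -0.001, -1.0]]
force: [-4.8, 0.0, 4.4]
width: 21.8
gripper_force: 30.0
```

Run:
```python
from h import *
s=get_state(); print(s['width'],s['force'],s['time_s'])
a=shot('scene','s2');b=shot('side','d2')
cv2.imwrite('pics/c2.png',cv2.resize(np.hstack([a['image'][180:330,220:460,::-1],b['image'][205:355,185:425,::-1]]),(800,250*1),interpolation=cv2.INTER_CUBIC))
```

```text
21.81468253220743 [-4.82506578  0.0090613   4.43471275] 11.225
```

View pics/c2.png

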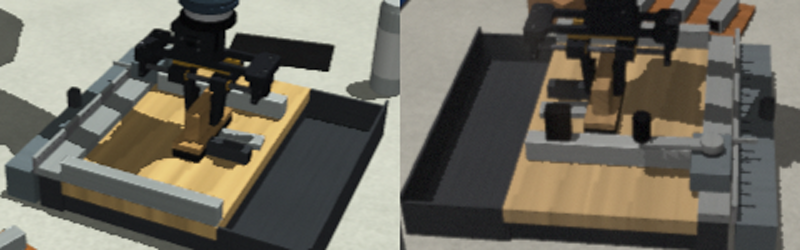

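Both offcuts are ahead of the sole, so I'll keep sweeping over the edge.

Emit:
{"fn": "move_arm", "kwargs": {"gripper": [0,0,0,0,0,0,0,0], "translation": [[0,0.15,0],[0,0.3,0],[0,0.45,0],[0,0.6,0],[0,0.75,0],[0,0.88,-0.01],[0,0.96,-0.02],[0,0.96,-0.02]], "delta_rot": [[0,0,0],[0,0,0],[0,0,0],[0,0,0],[0,0,0],[0,0,0],[0,0,0],[0,0,0]]}}

```text
time_s: 12.32
position: [671.7, -6.3, 80.5]
tool_rot: [[-0.11, 0.994, -0.0], [0.994, 0.11, 0.0], [0.0, -0.0, -1.0]]
force: [-0.6, 0.7, -2.8]
width: 21.5
gripper_force: 30.0
```

Run:
```python
from h import *
s=get_state(); print(s['width'],s['force'],s['time_s'])
a=shot('scene','s3');b=shot('side','d3')
cv2.imwrite('pics/c3.png',cv2.resize(np.hstack([a['image'][180:360,220:460,::-1],b['image'][205:385,185:425,::-1]]),(800,300),interpolation=cv2.INTER_CUBIC))
```

```text
21.48949296141597 [-0.6477265   0.73099701 -2.84490654] 12.325
```

View pics/c3.png

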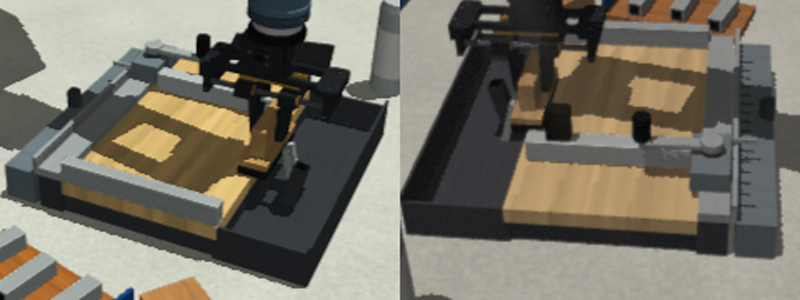

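Emit:
{"fn": "move_arm", "kwargs": {"gripper": [0,0,0,0], "translation": [[0,0,-0.2],[0,0,-0.5],[0,0,-0.9],[0,0,-0.9]], "delta_rot": [[0,0,0],[0,0,0],[0,0,0],[0,0,0]]}}

```text
time_s: 12.92
position: [674.5, -7.0, 176.8]
tool_rot: [[-0.109, 0.994, 0.01], [0.994, 0.109, -0.002], [-0.003, 0.009, -1.0]]
force: [-0.3, -1.0, -3.1]
width: 21.7
gripper_force: 30.0
```

Emit:
{"fn": "move_arm", "kwargs": {"gripper": [0,0,0], "translation": [[0,-0.5,-0.3],[0,-0.95,-0.5],[0,-0.95,-0.5]], "delta_rot": [[0,0,0],[0,0,0],[0,0,0]]}}

```text
time_s: 13.3
position: [575.0, -16.8, 221.4]
tool_rot: [[-0.109, 0.994, -0.0], [0.994, 0.109, -0.0], [-0.0, -0.0, -1.0]]
force: [0.0, 0.3, -4.0]
width: 21.7
gripper_force: 30.0
```

Run:
```python
from h import *
a=shot('scene','s4');b=shot('side','d4');c=shot('wrist','w4')
cv2.imwrite('pics/c4.png',np.vstack([cv2.resize(np.hstack([a['image'][180:360,220:460,::-1],b['image'][205:385,185:425,::-1]]),(800,300),interpolation=cv2.INTER_CUBIC),cv2.resize(c['image'][:,:,::-1],(400,300))[:, list(range(400))].repeat(2,1)[:, :800]]))
to((518.7,362.7,220),16.9); print(get_state()['width'])
```

```text
from [577.3 -16.9 220.3] yaw 96.27 shift [ 3.837e+02 -1.680e+01  3.000e-01] dz 0.441
21.27658716304467
```

View pics/c4.png

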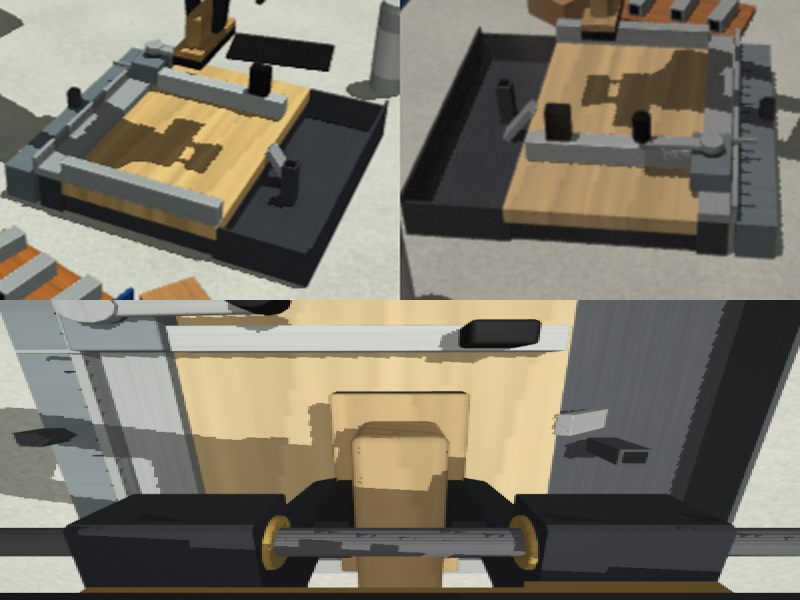

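The tube stands upright in the tray, and the bar leans in the tray against the board edge. I'll triangulate the bar's ends and the fence's end.

Run:
```python
from h import *
S=load('s4');D=load('d4');k=5/3
th=np.radians(6.3);ex=np.array([np.cos(th),np.sin(th),0]);ey=np.array([-np.sin(th),np.cos(th),0]);O=np.array([560,-10,0])
g=lambda p:np.round([(p-O)@ex,(p-O)@ey,p[2]],0)
def tri(s,d):
    o1,a=ray(S,220+s[0]/k,180+s[1]/k);o2,b=ray(D,185+(d[0]-400)/k,205+d[1]/k)
    t=np.linalg.lstsq(np.c_[a,-b],o2-o1,rcond=None)[0];p=o1+a*t[0];q=o2+b*t[1];return g((p+q)/2),np.linalg.norm(p-q).round(1)
print('bar top',tri((272,146),(533,103)));print('bar low',tri((285,172),(508,138)))
print('tube top',tri((288,164),(503,82)))
for z in (80,): print('fence end',g(onz(S,220+285/k,180+97/k,z)),g(onz(D,185+(527-400)/k,205+137/k,z)))
```

```text
bar top (array([113.,  -0.,  58.]), np.float64(2.8))
bar low (array([139.,  15.,  12.]), np.float64(13.1))
tube top (array([155., -38.,  63.]), np.float64(8.9))
fence end [98. 98. 80.] [ 98. 100.  80.]
```

The fence end (x 98) clears the leaning bar (x 113), and both offcuts are below 45 mm at their centres. Now the scraper goes back to the mat.

Emit:
{"fn": "move_arm", "kwargs": {"gripper": [0,0], "translation": [[0.5,-0.02,0],[0.96,-0.042,0]], "delta_rot": [[0,0,0],[0,0,0]]}}

```text
time_s: 13.7
position: [562.8, 79.0, 219.7]
tool_rot: [[-0.108, 0.994, -0.001], [0.994, 0.108, 0.0], [0.001, -0.001, -1.0]]
force: [0.3, 0.1, -4.1]
width: 21.5
gripper_force: 30.0
```

Emit:
{"fn": "move_arm", "kwargs": {"gripper": [0,0], "translation": [[0.5,-0.02,0],[0.96,-0.042,0]], "delta_rot": [[0,0,0],[0,0,0]]}}

```text
time_s: 13.95
position: [547.9, 174.9, 219.7]
tool_rot: [[-0.11, 0.994, -0.001], [0.994, 0.11, 0.0], [0.0, -0.001, -1.0]]
force: [-0.0, -0.4, -3.1]
width: 21.6
gripper_force: 30.0
```

Emit:
{"fn": "move_arm", "kwargs": {"gripper": [0,0], "translation": [[0.5,-0.02,0],[0.96,-0.042,0]], "delta_rot": [[0,0,0],[0,0,0]]}}

```text
time_s: 14.2
position: [533.1, 270.1, 219.5]
tool_rot: [[-0.11, 0.994, -0.001], [0.994, 0.11, -0.0], [-0.0, -0.001, -1.0]]
force: [1.2, -0.5, -2.9]
width: 21.8
gripper_force: 30.0
```

Emit:
{"fn": "move_arm", "kwargs": {"gripper": [0,0,0,0,0,0,0,0,0,0], "translation": [[0.5,-0.02,0],[0.96,-0.042,0],[0.96,-0.042,0],[0.96,-0.042,0],[0.96,-0.042,0],[0.96,-0.042,0],[0.96,-0.042,0],[0.96,-0.042,0],[0.96,-0.042,0],[0.96,-0.042,0]], "delta_rot": [[0,0,0.05],[0,0,0.1],[0,0,0.15],[0,0,0.2],[0,0,0.25],[0,0,0.3],[0,0,0.35],[0,0,0.4],[0,0,0.441],[0,0,0.441]]}}

```text
time_s: 15.45
position: [518.6, 363.3, 219.4]
tool_rot: [[0.956, 0.292, -0.002], [0.292, -0.956, -0.001], [-0.002, 0.0, -1.0]]
force: [-0.1, -0.1, -2.4]
width: 21.6
gripper_force: 30.0
```

Emit:
{"fn": "move_arm", "kwargs": {"gripper": [0,0,0,0], "translation": [[0,0,0.4],[0,0,0.9],[0,0,0.9],[0,0,0.9]], "delta_rot": [[0,0,0],[0,0,0],[0,0,0],[0,0,0]]}}

```text
time_s: 15.95
position: [519.4, 363.5, 132.2]
tool_rot: [[0.956, 0.292, 0.001], [0.292, -0.956, 0.001], [0.001, -0.0, -1.0]]
force: [-0.3, 1.0, -2.4]
width: 21.6
gripper_force: 30.0
```

Run:
```python
from h import *
to((518.7,362.7,31),16.9); s=get_state();print(s['width'],s['force'])
```

```text
from [519.4 363.5 132.2] yaw 16.98 shift [ -1.1   0.6 101.2] dz 0.0004
21.635146582439788 [-0.30343594  1.03535199 -2.40855719]
```

Emit:
{"fn": "move_arm", "kwargs": {"gripper": [0,0,0,0], "translation": [[0,0,0.4],[0,0,0.8],[0,0,0.95],[0,0,0.95]], "delta_rot": [[0,0,0],[0,0,0],[0,0,0],[0,0,0]]}}

```text
time_s: 16.45
position: [519.1, 363.3, 36.8]
tool_rot: [[0.957, 0.291, 0.001], [0.291, -0.957, 0.0], [0.001, -0.0, -1.0]]
force: [-0.8, 0.8, -2.2]
width: 21.9
gripper_force: 30.0
```

Emit:
{"fn": "move_arm", "kwargs": {"gripper": [0,0,0,0], "translation": [[0,0,0.02],[0,0,0.035],[0,0,0.045],[0,0,0.045]], "delta_rot": [[0,0,0],[0,0,0],[0,0,0],[0,0,0]]}}

```text
time_s: 16.95
position: [519.0, 363.3, 32.3]
tool_rot: [[0.957, 0.291, 0.001], [0.291, -0.957, 0.001], [0.001, -0.0, -1.0]]
force: [-0.5, -0.4, 1.3]
width: 22.1
gripper_force: 30.0
```

Light contact on the mat. I'll release and rise.

Emit:
{"fn": "move_arm", "kwargs": {"gripper": [1,1,1,1,1,1], "translation": [[0,0,0],[0,0,0],[0,0,0],[0,0,0],[0,0,0],[0,0,0]], "delta_rot": [[0,0,0],[0,0,0],[0,0,0],[0,0,0],[0,0,0],[0,0,0]]}}

```text
time_s: 17.7
position: [518.5, 363.0, 31.4]
tool_rot: [[0.957, 0.291, 0.0], [0.291, -0.957, -0.0], [0.0, 0.0, -1.0]]
force: [-0.3, -0.5, 0.3]
width: 79.4
gripper_force: 0.0
```

Emit:
{"fn": "move_arm", "kwargs": {"gripper": [1,1,1], "translation": [[0,0,-0.4],[0,0,-1],[0,0,-1]], "delta_rot": [[0,0,0],[0,0,0],[0,0,0]]}}

```text
time_s: 18.08
position: [522.1, 364.7, 137.6]
tool_rot: [[0.957, 0.291, 0.01], [0.291, -0.957, 0.005], [0.011, -0.001, -1.0]]
force: [-0.2, 0.9, 0.8]
width: 88.0
gripper_force: 0.0
```

Emit:
{"fn": "move_arm", "kwargs": {"gripper": [1,1,1,1], "translation": [[-0.4,0,-0.4],[-0.5,0,-0.8],[-0.5,0,-0.8],[-0.5,0,-0.8]], "delta_rot": [[0,0,0],[0,0,0],[0,0,0],[0,0,0]]}}

```text
time_s: 18.58
position: [470.3, 348.2, 210.2]
tool_rot: [[0.957, 0.291, -0.001], [0.291, -0.957, -0.001], [-0.001, 0.0, -1.0]]
force: [-0.6, -0.1, 0.6]
width: 88.0
gripper_force: 0.0
```

Run:
```python
from h import *
c=shot('wrist','w5'); s=get_state(); print(s['time_s'],s['width'])
comps(c,(8,90,60),(25,255,255),25,roi=(150,0,400,250),amin=300)
to((506,100,190),6.3)
```

```text
18.625 88.06976276004409
(292, 56, 56, 163) c [517.  362.1] size [119.7  40.5] ang 17.0
from [470.  348.1 209.6] yaw 16.9 shift [-37.6 247.8  19.8] dz 0.0589
```

The scraper stands at (517,362) on its mat (centre 519,363). Next, the lever knob at about (505,101).

Emit:
{"fn": "move_arm", "kwargs": {"gripper": [0.7,0.7], "translation": [[-0.06,0.4,0.03],[-0.128,0.822,0.066]], "delta_rot": [[0,0,0],[0,0,0]]}}

```text
time_s: 18.88
position: [481.6, 265.2, 202.7]
tool_rot: [[0.956, 0.292, -0.003], [0.292, -0.956, -0.001], [-0.003, 0.0, -1.0]]
force: [0.2, 0.3, -0.6]
width: 70.3
gripper_force: 0.0
```

Emit:
{"fn": "move_arm", "kwargs": {"gripper": [0.7,0.7], "translation": [[-0.06,0.4,0.03],[-0.128,0.822,0.066]], "delta_rot": [[0,0,0],[0,0,0]]}}

```text
time_s: 19.12
position: [493.4, 182.3, 196.2]
tool_rot: [[0.957, 0.291, -0.003], [0.291, -0.957, -0.0], [-0.003, -0.0, -1.0]]
force: [1.1, -0.4, 0.4]
width: 61.5
gripper_force: 0.0
```

Emit:
{"fn": "move_arm", "kwargs": {"gripper": [0.7,0.7,0.7,0.7], "translation": [[-0.06,0.4,0.03],[-0.128,0.822,0.066],[-0.128,0.822,0.066],[-0.128,0.822,0.066]], "delta_rot": [[0,0,0.03],[0,0,0.0589],[0,0,0.0589],[0,0,0.0589]]}}

```text
time_s: 19.62
position: [505.1, 101.6, 190.5]
tool_rot: [[0.994, 0.11, -0.002], [0.11, -0.994, 0.001], [-0.002, -0.001, -1.0]]
force: [0.3, 0.7, -0.5]
width: 61.5
gripper_force: 0.0
```

Run:
```python
from h import *
to((505,101,112),6.3); print(get_state()['width'])
```

```text
from [505.1 101.6 190.5] yaw 6.31 shift [ 0.   0.6 78.5] dz 0.0001
61.48700570566848
```

Emit:
{"fn": "move_arm", "kwargs": {"gripper": [0.7,0.7,0.7,0,0,0,0,0,0], "translation": [[0,0,0.4],[0,0,0.78],[0,0,0.78],[0,0,0.78],[0,0,0.78],[0,0,0.78],[0,0,0.78],[0,0,0.78],[0,0,0.78]], "delta_rot": [[0,0,0],[0,0,0],[0,0,0],[0,0,0],[0,0,0],[0,0,0],[0,0,0],[0,0,0],[0,0,0]]}}

```text
time_s: 20.75
position: [506.2, 101.5, 114.3]
tool_rot: [[0.994, 0.11, 0.001], [0.11, -0.994, 0.0], [0.002, -0.0, -1.0]]
force: [-0.1, 2.3, 4.5]
width: 21.2
gripper_force: 30.0
```

Emit:
{"fn": "move_arm", "kwargs": {"gripper": [0,0,0,0,0,0,0,0,0], "translation": [[-0.016,-0.159,-0.01],[-0.063,-0.312,-0.01],[-0.14,-0.452,-0.01],[-0.243,-0.574,-0.01],[-0.368,-0.673,-0.01],[-0.473,-0.73,-0.01],[-0.54,-0.757,-0.01],[-0.54,-0.757,-0.01],[-0.54,-0.757,-0.01]], "delta_rot": [[0,0,0],[0,0,0],[0,0,0],[0,0,0],[0,0,0],[0,0,0],[0,0,0],[0,0,0],[0,0,0]]}}

```text
time_s: 21.88
position: [444.6, 169.9, 115.3]
tool_rot: [[0.994, 0.111, 0.002], [0.111, -0.994, -0.002], [0.002, 0.002, -1.0]]
force: [1.2, -4.4, 5.3]
width: 21.0
gripper_force: 30.0
```

Emit:
{"fn": "move_arm", "kwargs": {"gripper": [0.5,0.5,0.5,0.5,0.5,0.5], "translation": [[0,0,0],[0,0,0],[0,0,0],[0,0,-0.3],[0,0,-0.8],[0,0,-0.8]], "delta_rot": [[0,0,0],[0,0,0],[0,0,0],[0,0,0],[0,0,0],[0,0,0]]}}

```text
time_s: 22.62
position: [446.1, 171.1, 198.3]
tool_rot: [[0.994, 0.11, 0.007], [0.11, -0.994, 0.001], [0.007, -0.0, -1.0]]
force: [-0.2, 0.3, -0.1]
width: 43.9
gripper_force: 0.0
```

Run:
```python
from h import *
s=get_state();print(s['position'],s['width'],s['time_s'])
a=shot('scene','s6');b=shot('side','d6')
cv2.imwrite('pics/c6.png',cv2.resize(np.hstack([a['image'][180:360,220:460,::-1],b['image'][205:385,185:425,::-1]]),(800,300),interpolation=cv2.INTER_CUBIC))
```

```text
[446.08719064 171.1224212  198.32969221] 43.88537021720585 22.625
```

View pics/c6.png

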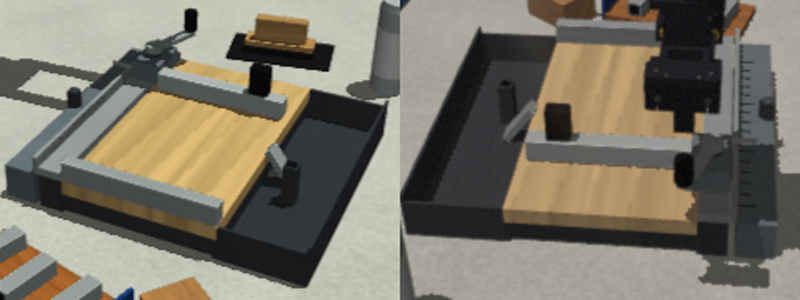

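The lever is at about 1.2 rad, free. Next the fence handle at about (609,90).

Emit:
{"fn": "move_arm", "kwargs": {"gripper": [0.7,0.7,0.7], "translation": [[0.4,0.25,0],[0.766,0.492,0.04],[0.766,0.492,0.04]], "delta_rot": [[0,0,0],[0,0,0],[0,0,0]]}}

```text
time_s: 23.1
position: [525.7, 128.7, 188.1]
tool_rot: [[0.994, 0.107, -0.004], [0.107, -0.994, -0.0], [-0.004, -0.0, -1.0]]
force: [0.7, 0.2, -0.1]
width: 61.3
gripper_force: 0.0
```

Emit:
{"fn": "move_arm", "kwargs": {"gripper": [0.7,0.7,0.7,0.7], "translation": [[0.4,0.25,0],[0.766,0.492,0.04],[0.766,0.492,0.04],[0.766,0.492,0.04]], "delta_rot": [[0,0,0],[0,0,0],[0,0,0],[0,0,0]]}}

```text
time_s: 23.6
position: [604.7, 90.5, 185.2]
tool_rot: [[0.994, 0.11, -0.004], [0.11, -0.994, 0.001], [-0.003, -0.001, -1.0]]
force: [0.7, 0.5, 0.2]
width: 61.6
gripper_force: 0.0
```

Run:
```python
from h import *
to((609,90,94),6.3); print(get_state()['width'])
```

```text
from [604.7  90.5 185.2] yaw 6.32 shift [ 4.5  1.  91.2] dz 0.0001
61.613698514797036
```

Emit:
{"fn": "move_arm", "kwargs": {"gripper": [0.7,0.7,0.7,0,0,0,0,0,0], "translation": [[0.04,0,0.45],[0.04,0,0.9],[0.04,0,0.9],[0.04,0,0.9],[0.04,0,0.9],[0.04,0,0.9],[0.04,0,0.9],[0.04,0,0.9],[0.04,0,0.9]], "delta_rot": [[0,0,0],[0,0,0],[0,0,0],[0,0,0],[0,0,0],[0,0,0],[0,0,0],[0,0,0],[0,0,0]]}}

```text
time_s: 24.72
position: [611.1, 89.6, 97.4]
tool_rot: [[0.994, 0.11, 0.001], [0.11, -0.994, -0.001], [0.001, 0.001, -1.0]]
force: [-1.1, -3.4, 6.2]
width: 19.6
gripper_force: 30.0
```

Emit:
{"fn": "move_arm", "kwargs": {"gripper": [0,0,0,0,0,0,0,0,0,0], "translation": [[0,0.1,0],[0,0.2,0],[0,0.3,0],[0,0.4,0],[0,0.5,0],[0,0.6,0],[0,0.7,0],[0,0.8,0],[0,0.85,0],[0,0.85,0]], "delta_rot": [[0,0,0],[0,0,0],[0,0,0],[0,0,0],[0,0,0],[0,0,0],[0,0,0],[0,0,0],[0,0,0],[0,0,0]]}}

```text
time_s: 25.98
position: [620.5, 7.2, 97.3]
tool_rot: [[0.994, 0.11, 0.001], [0.11, -0.994, 0.002], [0.001, -0.002, -1.0]]
force: [-0.8, 5.4, 5.6]
width: 19.7
gripper_force: 30.0
```

Run:
```python
from h import *
s=get_state();print(s['position'],s['width'],s['time_s'],s['force'])
a=shot('scene','s7');b=shot('side','d7');c=shot('wrist','w7')
f=lambda i,x,y:cv2.resize(i['image'][y:y+50,x:x+60,::-1],(600,500),interpolation=cv2.INTER_CUBIC)[:, :400]
A=cv2.resize(a['image'][215:260,240:300,::-1],(400,300),interpolation=cv2.INTER_CUBIC)
B=cv2.resize(b['image'][240:285,365:425,::-1],(400,300),interpolation=cv2.INTER_CUBIC)
C=cv2.resize(c['image'][:,:,::-1],(400,300)); D=cv2.resize(a['image'][180:360,220:460,::-1],(400,300))
cv2.imwrite('pics/c7.png',np.vstack([np.hstack([A,B]),np.hstack([C,D])]))
```

```text
[620.49960406   7.21785727  97.34517067] 19.667665853839548 25.975 [-0.83069271  5.35031231  5.56995496]
```

View pics/c7.png

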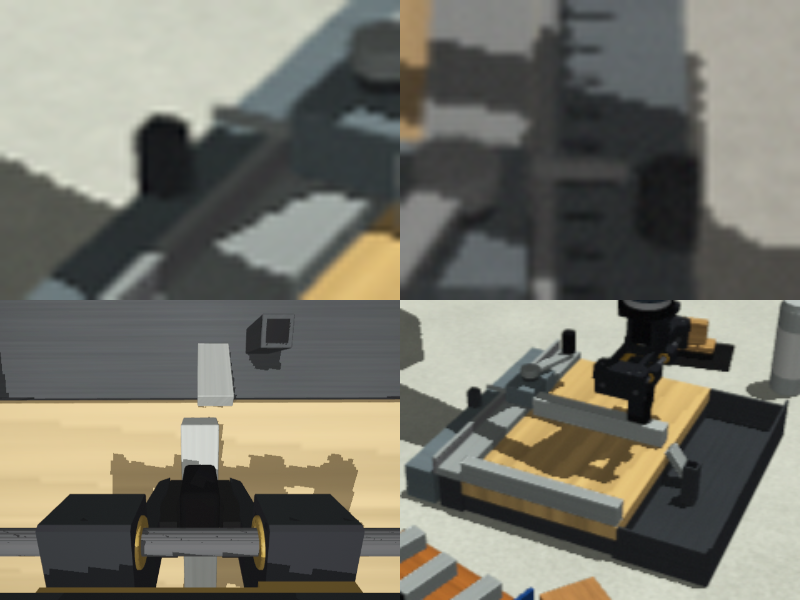

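The pointer in the side crop is nearly at the marker. By the earlier measurement (about 88.5 mm in total, 83 done) some 5 mm remain.

Emit:
{"fn": "move_arm", "kwargs": {"gripper": [0,0,0,0], "translation": [[0,0.03,0],[0,0.05,0],[0,0.055,0],[0,0.055,0]], "delta_rot": [[0,0,0],[0,0,0],[0,0,0],[0,0,0]]}}

```text
time_s: 26.62
position: [621.0, 2.6, 97.4]
tool_rot: [[0.994, 0.11, 0.001], [0.11, -0.994, 0.003], [0.001, -0.003, -1.0]]
force: [-1.3, 8.4, 6.1]
width: 19.4
gripper_force: 30.0
```

Emit:
{"fn": "move_arm", "kwargs": {"gripper": [0.7,0.7,0.7,0.7,0.7], "translation": [[0,0,0],[0,0,0],[0,0,0],[0,0,-0.4],[0,0,-0.9]], "delta_rot": [[0,0,0],[0,0,0],[0,0,0],[0,0,0],[0,0,0]]}}

```text
time_s: 27.25
position: [619.4, 0.1, 185.9]
tool_rot: [[0.994, 0.109, -0.004], [0.109, -0.994, 0.001], [-0.004, -0.001, -1.0]]
force: [1.0, -0.5, 0.5]
width: 61.6
gripper_force: 0.0
```

Emit:
{"fn": "move_arm", "kwargs": {"gripper": [0.7,0.7,0.7], "translation": [[-0.5,0,-0.2],[-0.9,0.1,-0.5],[-0.9,0.1,-0.5]], "delta_rot": [[0,0,0],[0,0,0],[0,0,0]]}}

```text
time_s: 27.62
position: [532.0, -20.6, 239.3]
tool_rot: [[0.994, 0.108, 0.004], [0.108, -0.994, -0.001], [0.004, 0.002, -1.0]]
force: [0.5, 0.8, 0.5]
width: 61.7
gripper_force: 0.0
```

Emit:
{"fn": "move_arm", "kwargs": {"gripper": [0.7,0.7,0.7,0.7,0.7], "translation": [[-0.5,0,0],[-0.9,0.1,0],[-0.9,0.1,0],[-0.9,0.1,0],[-0.9,0.1,0]], "delta_rot": [[0,0,0],[0,0,0],[0,0,0],[0,0,0],[0,0,0]]}}

```text
time_s: 28.25
position: [444.9, -39.4, 236.5]
tool_rot: [[0.994, 0.11, 0.0], [0.11, -0.994, 0.0], [0.0, -0.0, -1.0]]
force: [-0.2, -0.2, 0.2]
width: 62.1
gripper_force: 0.0
```

Run:
```python
from h import *
s=get_state();print(s['position'],s['time_s'])
c=shot('wrist','w8')
u,v=proj(c,np.array([390,-39,78.]));print(u,v)
x=int(np.clip(u-80,0,480));y=int(np.clip(v-60,0,360));print(x,y)
cv2.imwrite('pics/c8.png',cv2.resize(c['image'][y:y+120,x:x+160,::-1],(800,600),interpolation=cv2.INTER_CUBIC))
```

```text
[444.89929249 -39.4055729  236.51024014] 28.25
310.5544528269964 282.1264604108958
230 222
```

View pics/c8.png

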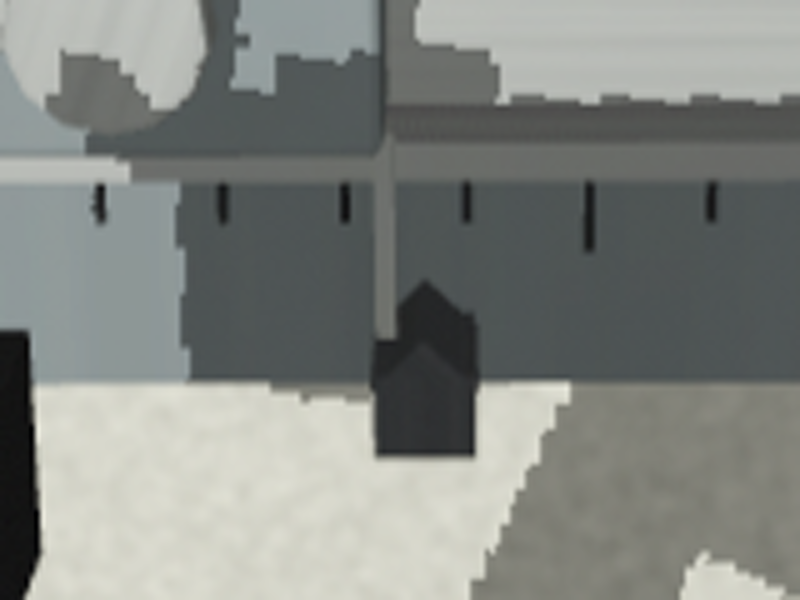

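The pointer end is at crop (386,338) and the marker's top tip is at (422,345). With 16 mm ≈ 100 px, about 5.8 mm is left to go toward -y.

Emit:
{"fn": "move_arm", "kwargs": {"gripper": [0.7,0.7,0.7], "translation": [[0.5,-0.05,0],[0.896,-0.112,0],[0.896,-0.112,0]], "delta_rot": [[0,0,0],[0,0,0],[0,0,0]]}}

```text
time_s: 28.68
position: [533.7, -17.7, 235.7]
tool_rot: [[0.994, 0.112, -0.001], [0.112, -0.994, 0.0], [-0.001, -0.001, -1.0]]
force: [-0.7, -0.8, 0.3]
width: 61.3
gripper_force: 0.0
```

Emit:
{"fn": "move_arm", "kwargs": {"gripper": [0.7,0.7,0.7,0.7,0.7], "translation": [[0.5,-0.05,0.2],[0.896,-0.112,0.5],[0.896,-0.112,0.5],[0.896,-0.112,0.5],[0.896,-0.112,0.5]], "delta_rot": [[0,0,0],[0,0,0],[0,0,0],[0,0,0],[0,0,0]]}}

```text
time_s: 29.3
position: [619.5, 2.1, 188.4]
tool_rot: [[0.994, 0.109, 0.002], [0.109, -0.994, -0.001], [0.002, 0.001, -1.0]]
force: [0.4, -0.8, 0.5]
width: 61.8
gripper_force: 0.0
```

Emit:
{"fn": "move_arm", "kwargs": {"gripper": [0.7,0.7,0.7,0,0,0,0,0], "translation": [[0,0,0.5],[0,0,0.87],[0,0,0.87],[0,0,0.87],[0,0,0.87],[0,0,0.87],[0,0,0.87],[0,0,0.87]], "delta_rot": [[0,0,0],[0,0,0],[0,0,0],[0,0,0],[0,0,0],[0,0,0],[0,0,0],[0,0,0]]}}

```text
time_s: 30.3
position: [619.8, 2.5, 100.1]
tool_rot: [[0.994, 0.11, 0.001], [0.11, -0.994, -0.0], [0.001, 0.0, -1.0]]
force: [-1.1, 0.0, 2.6]
width: 19.5
gripper_force: 30.0
```

Emit:
{"fn": "move_arm", "kwargs": {"gripper": [0,0,0,0,0], "translation": [[0,0.03,0],[0,0.05,0],[0,0.066,0],[0,0.066,0],[0,0.066,0]], "delta_rot": [[0,0,0],[0,0,0],[0,0,0],[0,0,0],[0,0,0]]}}

```text
time_s: 30.92
position: [620.3, -2.1, 100.1]
tool_rot: [[0.994, 0.11, 0.0], [0.11, -0.994, 0.003], [0.0, -0.003, -1.0]]
force: [-1.7, 8.3, 5.2]
width: 20.0
gripper_force: 30.0
```

Emit:
{"fn": "move_arm", "kwargs": {"gripper": [0.7,0.7,0.7,0.7,0.7], "translation": [[0,0,0],[0,0,0],[0,0,0],[0,0,-0.4],[0,0,-0.9]], "delta_rot": [[0,0,0],[0,0,0],[0,0,0],[0,0,0],[0,0,0]]}}

```text
time_s: 31.55
position: [619.1, -4.2, 189.0]
tool_rot: [[0.994, 0.109, -0.004], [0.109, -0.994, 0.001], [-0.004, -0.001, -1.0]]
force: [0.8, -0.2, 0.2]
width: 61.5
gripper_force: 0.0
```

Emit:
{"fn": "move_arm", "kwargs": {"gripper": [0.7,0.7,0.7], "translation": [[-0.5,0,-0.2],[-0.9,0.1,-0.5],[-0.9,0.1,-0.5]], "delta_rot": [[0,0,0],[0,0,0],[0,0,0]]}}

```text
time_s: 31.92
position: [531.7, -24.9, 242.4]
tool_rot: [[0.994, 0.108, 0.005], [0.108, -0.994, -0.002], [0.004, 0.002, -1.0]]
force: [-0.2, -0.2, -0.3]
width: 61.5
gripper_force: 0.0
```

Emit:
{"fn": "move_arm", "kwargs": {"gripper": [0.7,0.7,0.7,0.7,0.7], "translation": [[-0.5,0,0],[-0.9,0.1,0],[-0.9,0.1,0],[-0.9,0.1,0],[-0.9,0.1,0]], "delta_rot": [[0,0,0],[0,0,0],[0,0,0],[0,0,0],[0,0,0]]}}

```text
time_s: 32.55
position: [444.5, -43.6, 239.5]
tool_rot: [[0.994, 0.11, 0.0], [0.11, -0.994, 0.0], [0.0, -0.0, -1.0]]
force: [-0.5, -0.2, 0.4]
width: 61.6
gripper_force: 0.0
```

Run:
```python
from h import *
s=get_state();print(s['position'],s['time_s'])
c=shot('wrist','w9')
u,v=proj(c,np.array([390,-39,78.]));print(u,v)
x=int(np.clip(u-80,0,480));y=int(np.clip(v-60,0,360));print(x,y)
f=c['image'][y:y+120,x:x+160,::-1]
cv2.imwrite('pics/c9.png',np.hstack([cv2.resize(c['image'][:,:,::-1],(400,300)),cv2.resize(f,(400,300),interpolation=cv2.INTER_CUBIC)]))
```

```text
[444.54646209 -43.64997165 239.47369832] 32.55
305.1601824539371 279.66524168908404
225 219
```

View pics/c9.png

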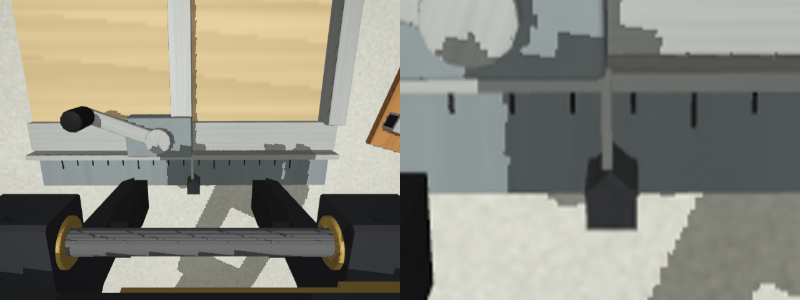

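The pointer is within about 1.4 mm of the marker tip. The knob is at (77,118) in the left half, and I'll locate it.

Run:
```python
from h import *
W=load('w9')
comps(W,(0,0,0),(180,255,35),139,roi=(80,150,170,230),amin=50)
print(onz(W,123,190,139),'piv',onz(W,159*1.6,141*1.6,105))
to((455,79,190),6.3)
```

```text
(108, 171, 43, 40) c [459.   70.2] size [20.3 28.8] ang 22.4
[458.66903549  72.51894482 139.        ] piv [436.20700506  -0.61155979 105.        ]
from [444.4 -43.6 239.5] yaw 6.33 shift [  24.1 -120.7   49.5] dz 0.0002
```

Emit:
{"fn": "move_arm", "kwargs": {"gripper": [0.7,0.7], "translation": [[0.124,-0.588,0.1],[0.124,-0.588,0.25]], "delta_rot": [[0,0,0],[0,0,0]]}}

```text
time_s: 32.85
position: [450.2, 19.0, 214.4]
tool_rot: [[0.993, 0.115, 0.001], [0.115, -0.993, 0.001], [0.001, -0.001, -1.0]]
force: [0.0, -0.5, -0.6]
width: 61.6
gripper_force: 0.0
```

Emit:
{"fn": "move_arm", "kwargs": {"gripper": [0.7,0.7,0.7,0.7], "translation": [[0.124,-0.588,0.1],[0.124,-0.588,0.25],[0.124,-0.588,0.25],[0.124,-0.588,0.25]], "delta_rot": [[0,0,0],[0,0,0],[0,0,0],[0,0,0]]}}

```text
time_s: 33.35
position: [455.6, 74.7, 189.7]
tool_rot: [[0.994, 0.108, -0.0], [0.108, -0.994, -0.0], [-0.0, 0.0, -1.0]]
force: [-1.3, -0.5, 0.2]
width: 61.9
gripper_force: 0.0
```

Emit:
{"fn": "move_arm", "kwargs": {"gripper": [0.7,0.7,0.7,0,0,0,0,0,0], "translation": [[0,0,0.4],[0,0,0.75],[0,0,0.75],[0,0,0.75],[0,0,0.75],[0,0,0.75],[0,0,0.75],[0,0,0.75],[0,0,0.75]], "delta_rot": [[0,0,0],[0,0,0],[0,0,0],[0,0,0],[0,0,0],[0,0,0],[0,0,0],[0,0,0],[0,0,0]]}}

```text
time_s: 34.48
position: [455.8, 77.1, 115.4]
tool_rot: [[0.994, 0.11, 0.002], [0.11, -0.994, 0.002], [0.002, -0.002, -1.0]]
force: [-0.2, 5.6, 3.4]
width: 21.4
gripper_force: 30.0
```

Emit:
{"fn": "move_arm", "kwargs": {"gripper": [0,0,0,0,0,0,0,0,0,0], "translation": [[0.142,0.073,0],[0.27,0.172,0],[0.375,0.294,0],[0.455,0.43,0],[0.505,0.58,0],[0.525,0.69,0],[0.525,0.745,0],[0.525,0.755,0],[0.525,0.755,0],[0.525,0.755,0]], "delta_rot": [[0,0,0],[0,0,0],[0,0,0],[0,0,0],[0,0,0],[0,0,0],[0,0,0],[0,0,0],[0,0,0],[0,0,0]]}}

```text
time_s: 35.72
position: [520.8, 8.9, 115.9]
tool_rot: [[0.994, 0.108, 0.012], [0.108, -0.994, 0.004], [0.013, -0.003, -1.0]]
force: [19.7, 12.0, -11.3]
width: 20.6
gripper_force: 30.0
```

Emit:
{"fn": "move_arm", "kwargs": {"gripper": [0.6,0.6,0.6,0.6,0.6,0.6], "translation": [[0,0,0],[0,0,0],[0,0,0],[0,0,-0.3],[0,0,-0.9],[0,0,-0.9]], "delta_rot": [[0,0,0],[0,0,0],[0,0,0],[0,0,0],[0,0,0],[0,0,0]]}}

```text
time_s: 36.48
position: [518.8, 5.7, 209.7]
tool_rot: [[0.994, 0.11, 0.009], [0.11, -0.994, -0.002], [0.009, 0.003, -1.0]]
force: [0.6, 0.3, -0.5]
width: 52.7
gripper_force: 0.0
```

Emit:
{"fn": "move_arm", "kwargs": {"gripper": [0.6,0.6,0.6,0.6], "translation": [[-0.4,0.25,-0.2],[-0.7,0.5,-0.35],[-0.7,0.5,-0.35],[-0.7,0.5,-0.35]], "delta_rot": [[0,0,0],[0,0,0],[0,0,0],[0,0,0]]}}

```text
time_s: 36.98
position: [451.5, -50.6, 238.9]
tool_rot: [[0.994, 0.109, -0.001], [0.109, -0.994, 0.001], [-0.0, -0.001, -1.0]]
force: [0.1, 0.1, -0.9]
width: 52.6
gripper_force: 0.0
```

Run:
```python
from h import *
s=get_state();print(s['position'],s['time_s'])
c=shot('wrist','w10')
u,v=proj(c,np.array([390,-39,78.]))
x=int(np.clip(u-80,0,480));y=int(np.clip(v-60,0,360));print(u,v,x,y)
f=c['image'][y:y+120,x:x+160,::-1]
cv2.imwrite('pics/c10.png',np.hstack([cv2.resize(c['image'][:,:,::-1],(400,300)),cv2.resize(f,(400,300),interpolation=cv2.INTER_CUBIC)]))
```

```text
[451.54771777 -50.62424206 238.90169216] 36.975
295.4242149006875 287.3043569657753 215 227
```

View pics/c10.png

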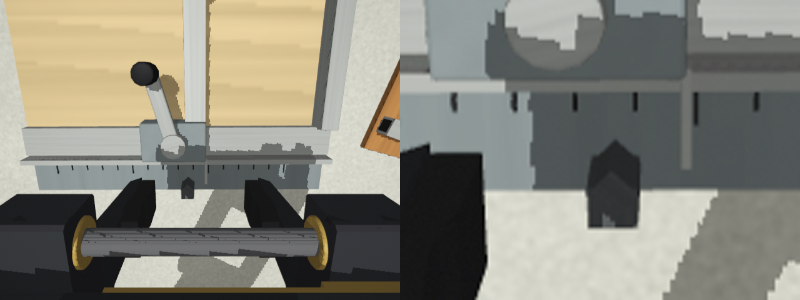

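The gripped arc dragged the fence about 24 mm past the marker, and the lever stopped at about 0.3 rad. I'll redo it with a loose cage around the knob, turning the tool with the lever so that it carries only tangential force.

```bash
cat >> h.py <<'E'
def arc(piv,ths,tool_off=0,L=80,gy=6.3):
    "rows in tool axes of present pose for knob angles ths, tool turning along"
    s=get_state();R=s['tool_rot'];y0=np.degrees(np.arctan2(R[1,0],R[0,0]))
    for t in ths:
        a=np.radians(gy)+t; p=np.array([piv[0]+L*np.cos(a),piv[1]+L*np.sin(a),s['position'][2]])
        sh=R.T@(p-s['position'])/100; print([round(float(sh[0]),3),round(float(sh[1]),3)],round(-(np.degrees(a)-y0)/180,4))
E
python3 - <<'E'
from h import *
W=load('w10')
p=onz(W,275,235,105);k=onz(W,232,117,139);k2=onz(W,228,112,139);print(p,k,k2)
comps(W,(0,0,0),(180,255,35),139,roi=(190,80,270,150),amin=50)
d=k-p;print(np.linalg.norm(d[:2]),np.degrees(np.arctan2(d[1],d[0]))-6.3)
m=onz(W,215+212/2.5,227+172/2.5,76)
q=onz(W,215+287/2.5,227+168/2.5,81);ey=np.array([-.1097,.994,0]);print('ptr-mark',(q-m)@ey)
E
```

```text
[438.24260332 -21.971833   105.        ] [513.59792203   4.6133344  139.        ] [516.02060915   6.949872   139.        ]
(222, 99, 32, 38) c [513.6   1.2] size [19.8 16.7] ang 5.9
79.90741632863623 13.132713860767463
ptr-mark -23.32667984021344
```

Run:
```python
from h import *
to((513.7,4.2,190),19.3)
```

```text
from [451.6 -50.4 238.7] yaw 6.3 shift [ 67.7 -47.4  48.7] dz -0.0722
```

Emit:
{"fn": "move_arm", "kwargs": {"gripper": [0.6,0.6,0.6,0.6], "translation": [[0.4,-0.3,0.1],[0.677,-0.474,0.487],[0.677,-0.474,0.487],[0.677,-0.474,0.487]], "delta_rot": [[0,0,-0.04],[0,0,-0.0722],[0,0,-0.0722],[0,0,-0.0722]]}}

```text
time_s: 37.52
position: [513.6, 4.2, 190.5]
tool_rot: [[0.944, 0.331, -0.002], [0.331, -0.944, 0.0], [-0.001, -0.001, -1.0]]
force: [-1.2, 0.4, 0.7]
width: 53.2
gripper_force: 0.0
```

Emit:
{"fn": "move_arm", "kwargs": {"gripper": [0.6,0.6,0.6,0.32,0.32,0.32], "translation": [[0,0,0.4],[0,0,0.75],[0,0,0.75],[0,0,0.75],[0,0,0.75],[0,0,0.75]], "delta_rot": [[0,0,0],[0,0,0],[0,0,0],[0,0,0],[0,0,0],[0,0,0]]}}

```text
time_s: 38.28
position: [514.7, 3.8, 117.4]
tool_rot: [[0.944, 0.33, 0.002], [0.33, -0.944, 0.0], [0.002, 0.001, -1.0]]
force: [0.3, 2.1, 0.7]
width: 28.4
gripper_force: 0.9
```

Run:
```python
from h import *
s=get_state();print(s['position'],s['width'],s['force'])
arc((438.2,-22.2),[.4,.57,.74,.91,1.08,1.2,1.27])
```

```text
[514.66617991   3.78293365 117.35990763] 28.381188271521065 [0.29005217 2.12615506 0.67795853]
[-0.02, -0.145] -0.0552
[-0.054, -0.277] -0.1093
[-0.111, -0.4] -0.1634
[-0.187, -0.512] -0.2175
[-0.282, -0.61] -0.2717
[-0.358, -0.669] -0.3099
[-0.405, -0.699] -0.3321
```

Emit:
{"fn": "move_arm", "kwargs": {"gripper": [0.32,0.32,0.32,0.32,0.32,0.32,0.32,0.32,0.32], "translation": [[-0.02,-0.145,0],[-0.054,-0.277,0],[-0.111,-0.4,0],[-0.187,-0.512,0],[-0.282,-0.61,0],[-0.358,-0.669,0],[-0.4,-0.697,0],[-0.4,-0.697,0],[-0.4,-0.697,0]], "delta_rot": [[0,0,-0.055],[0,0,-0.109],[0,0,-0.163],[0,0,-0.217],[0,0,-0.272],[0,0,-0.31],[0,0,-0.33],[0,0,-0.33],[0,0,-0.33]]}}

```text
time_s: 39.4
position: [453.3, 56.2, 116.2]
tool_rot: [[0.197, 0.98, 0.0], [0.98, -0.197, -0.0], [0.0, 0.0, -1.0]]
force: [0.1, 0.9, -0.1]
width: 28.2
gripper_force: 0.0
```

Emit:
{"fn": "move_arm", "kwargs": {"gripper": [0.5,0.5,0.5,0.5,0.5], "translation": [[0,0,0],[0,0,0],[0,0,-0.3],[0,0,-0.8],[0,0,-0.8]], "delta_rot": [[0,0,0],[0,0,0],[0,0,0],[0,0,0],[0,0,0]]}}

```text
time_s: 40.02
position: [455.7, 56.0, 199.8]
tool_rot: [[0.196, 0.981, 0.008], [0.981, -0.196, -0.001], [0.001, 0.008, -1.0]]
force: [0.2, -0.1, 0.3]
width: 44.0
gripper_force: 0.0
```

Run:
```python
from h import *
s=get_state();print(s['position'],s['width'],s['force'])
# handle: last grip (620.3,-3) + dragged 23.3 + ~1
to((622.6,-27,190),6.3)
```

```text
[455.71569063  55.9989567  199.75474672] 44.00019252007406 [ 0.21641235 -0.14576973  0.31550713]
from [455.7  56.  199.8] yaw 78.69 shift [-48.7 179.8  11.1] dz 0.4022
```

Emit:
{"fn": "move_arm", "kwargs": {"gripper": [0.7,0.7,0.7], "translation": [[-0.12,0.45,0],[-0.243,0.9,0],[-0.243,0.9,0]], "delta_rot": [[0,0,0],[0,0,0],[0,0,0]]}}

```text
time_s: 40.4
position: [537.8, 13.4, 194.4]
tool_rot: [[0.198, 0.98, -0.001], [0.98, -0.198, 0.0], [-0.0, -0.001, -1.0]]
force: [-0.7, 0.2, -0.4]
width: 61.4
gripper_force: 0.0
```

Emit:
{"fn": "move_arm", "kwargs": {"gripper": [0.7,0.7,0.7,0.7,0.7,0.7,0.7,0.7,0.7,0.7], "translation": [[-0.12,0.45,0],[-0.243,0.9,0],[-0.243,0.9,0],[-0.243,0.9,0],[-0.243,0.9,0],[-0.243,0.9,0],[-0.243,0.9,0],[-0.243,0.9,0],[-0.243,0.9,0],[-0.243,0.9,0]], "delta_rot": [[0,0,0.05],[0,0,0.1],[0,0,0.15],[0,0,0.2],[0,0,0.25],[0,0,0.3],[0,0,0.35],[0,0,0.402],[0,0,0.402],[0,0,0.402]]}}

```text
time_s: 41.65
position: [619.3, -26.2, 195.4]
tool_rot: [[0.994, 0.114, -0.001], [0.114, -0.994, 0.0], [-0.001, -0.0, -1.0]]
force: [-0.0, 0.1, 0.5]
width: 61.4
gripper_force: 0.0
```

Run:
```python
from h import *
to((622.6,-27,98),6.3)
D=shot('side','d11');p=onz(D,0,0,0)
hs=cv2.cvtColor(D['image'],cv2.COLOR_RGB2GRAY)
cv2.imwrite('pics/c11.png',cv2.resize(D['image'][205:355,185:425,::-1],(480,300),interpolation=cv2.INTER_CUBIC))
```

```text
from [619.3 -26.2 195.4] yaw 6.53 shift [ 3.3  1.2 97.4] dz 0.0013
```

View pics/c11.png

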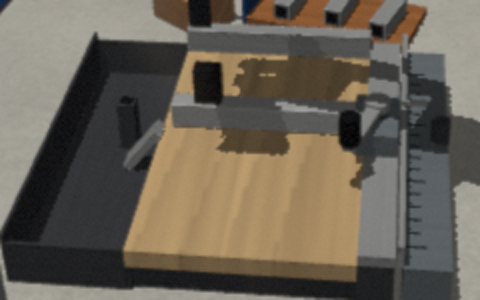

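I've now gone past the picture-viewing limit (17 viewed against 14), so from here I'll measure with numbers only. That last view showed the lever free and the handle below the gripper.

Emit:
{"fn": "move_arm", "kwargs": {"gripper": [0.7,0.7,0.7,0,0,0,0,0], "translation": [[0.03,0.01,0.5],[0.03,0.01,0.96],[0.03,0.01,0.96],[0.03,0.01,0.96],[0.03,0.01,0.96],[0.03,0.01,0.96],[0.03,0.01,0.96],[0.03,0.01,0.96]], "delta_rot": [[0,0,0],[0,0,0],[0,0,0],[0,0,0],[0,0,0],[0,0,0],[0,0,0],[0,0,0]]}}

```text
time_s: 42.7
position: [623.4, -26.5, 100.8]
tool_rot: [[0.994, 0.111, 0.001], [0.111, -0.994, 0.001], [0.001, -0.001, -1.0]]
force: [-0.9, 4.7, 5.7]
width: 19.7
gripper_force: 30.0
```

Emit:
{"fn": "move_arm", "kwargs": {"gripper": [0,0,0,0,0], "translation": [[0,-0.1,0],[0,-0.2,0],[0,-0.25,0],[0,-0.25,0],[0,-0.25,0]], "delta_rot": [[0,0,0],[0,0,0],[0,0,0],[0,0,0],[0,0,0]]}}

```text
time_s: 43.32
position: [620.9, -4.1, 100.8]
tool_rot: [[0.994, 0.11, 0.001], [0.11, -0.994, -0.003], [0.001, 0.003, -1.0]]
force: [-1.1, -4.2, 4.5]
width: 19.8
gripper_force: 30.0
```

Emit:
{"fn": "move_arm", "kwargs": {"gripper": [0.6,0.6,0.6,0.6,0.6,0.6], "translation": [[0,0,0],[0,0,0],[0,0,0],[0,0,-0.4],[0,0,-0.9],[0,0,-0.9]], "delta_rot": [[0,0,0],[0,0,0],[0,0,0],[0,0,0],[0,0,0],[0,0,0]]}}

```text
time_s: 44.08
position: [623.2, -2.8, 195.1]
tool_rot: [[0.994, 0.111, 0.009], [0.111, -0.994, -0.002], [0.009, 0.003, -1.0]]
force: [-0.2, 0.7, -0.2]
width: 52.9
gripper_force: 0.0
```

Run:
```python
from h import *
to((454.8,77.9,190),76.2)
```

```text
from [623.2  -2.8 195.1] yaw 6.36 shift [-158.5  -98.8    3.4] dz -0.388
```

Emit:
{"fn": "move_arm", "kwargs": {"gripper": [0.6,0.6,0.6], "translation": [[-0.4,-0.25,0],[-0.79,-0.49,0],[-0.79,-0.49,0]], "delta_rot": [[0,0,0],[0,0,0],[0,0,0]]}}

```text
time_s: 44.45
position: [533.1, 39.2, 188.3]
tool_rot: [[0.994, 0.112, -0.004], [0.112, -0.994, 0.001], [-0.004, -0.001, -1.0]]
force: [0.2, -0.1, -0.8]
width: 52.7
gripper_force: 0.0
```

Emit:
{"fn": "move_arm", "kwargs": {"gripper": [0.6,0.6,0.6,0.6,0.6,0.6,0.6,0.6,0.6,0.6], "translation": [[-0.4,-0.25,0],[-0.79,-0.49,0],[-0.79,-0.49,0],[-0.79,-0.49,0],[-0.79,-0.49,0],[-0.79,-0.49,0],[-0.79,-0.49,0],[-0.79,-0.49,0],[-0.79,-0.49,0],[-0.79,-0.49,0]], "delta_rot": [[0,0,-0.05],[0,0,-0.1],[0,0,-0.15],[0,0,-0.2],[0,0,-0.25],[0,0,-0.3],[0,0,-0.35],[0,0,-0.388],[0,0,-0.388],[0,0,-0.388]]}}

```text
time_s: 45.7
position: [452.8, 77.4, 189.7]
tool_rot: [[0.241, 0.97, -0.0], [0.97, -0.241, -0.0], [-0.0, -0.0, -1.0]]
force: [0.0, 0.0, 0.1]
width: 53.1
gripper_force: 0.0
```

Run:
```python
from h import *
to((454.8,77.9,115),76.2)
S=shot('scene','s12');D=shot('side','d12');W=shot('wrist','w12')
print('S');comps(S,(0,0,0),(180,255,35),139,roi=(265,180,360,240),amin=20)
print('D');comps(D,(0,0,0),(180,255,35),139,roi=(340,240,400,310),amin=20)
```

```text
from [452.8  77.4 189.7] yaw 76.04 shift [ 1.   1.8 74.7] dz -0.0009
S
(315, 200, 7, 14) c [469.6  48.1] size [14.9 69. ] ang 31.9
(325, 180, 8, 7) c [422.4 177.5] size [18.7 38. ] ang 31.1
D
(354, 267, 11, 19) c [450.1 103.2] size [18.6 56.8] ang 9.8
(373, 240, 10, 13) c [430.3  -4.3] size [18.1 45.2] ang 7.4
(340, 240, 8, 5) c [499.8  -5.3] size [14.4 15. ] ang 11.2
```

Run:
```python
from h import *
S=load('s12');D=load('d12')
print(onz(S,318.5,203,139),onz(D,359.5,271,139))
```

```text
[461.10575773  63.99094243 139.        ] [451.6896912  87.9927707 139.       ]
```

Emit:
{"fn": "move_arm", "kwargs": {"gripper": [0.6,0.6,0.6,0.32,0.32,0.32], "translation": [[0.03,0,0.4],[0.03,0,0.74],[0.03,0,0.74],[0.03,0,0.74],[0.03,0,0.74],[0.03,0,0.74]], "delta_rot": [[0,0,0],[0,0,0],[0,0,0],[0,0,0],[0,0,0],[0,0,0]]}}

```text
time_s: 46.6
position: [454.0, 80.4, 117.1]
tool_rot: [[0.239, 0.971, 0.002], [0.971, -0.239, -0.0], [0.0, 0.002, -1.0]]
force: [-0.6, -0.7, -0.4]
width: 28.6
gripper_force: 0.0
```

Run:
```python
from h import *
s=get_state();print(s['position'],s['width'],s['force'],s['gripper_force'])
arc((435.7,.2),[1.07,.9,.73,.56,.39,.22,.05,-.04])
```

```text
[453.98184542  80.37416324 117.0754264 ] 28.632824159580657 [-0.6364058  -0.66672545 -0.43767538] 0.0
[-0.031, 0.133] 0.0476
[-0.063, 0.265] 0.1017
[-0.116, 0.39] 0.1558
[-0.19, 0.504] 0.21
[-0.282, 0.604] 0.2641
[-0.39, 0.687] 0.3182
[-0.51, 0.75] 0.3723
[-0.577, 0.776] 0.4009
```

Emit:
{"fn": "move_arm", "kwargs": {"gripper": [0.32,0.32,0.32,0.32,0.32,0.32,0.32,0.32,0.32,0.32,0.32], "translation": [[-0.031,0.133,0],[-0.063,0.265,0],[-0.116,0.39,0],[-0.19,0.504,0],[-0.282,0.604,0],[-0.39,0.687,0],[-0.47,0.73,0],[-0.54,0.76,0],[-0.577,0.776,0],[-0.577,0.776,0],[-0.577,0.776,0]], "delta_rot": [[0,0,0.047],[0,0,0.101],[0,0,0.155],[0,0,0.21],[0,0,0.264],[0,0,0.318],[0,0,0.36],[0,0,0.385],[0,0,0.4],[0,0,0.4],[0,0,0.4]]}}

```text
time_s: 47.98
position: [514.8, 5.8, 116.2]
tool_rot: [[0.997, 0.074, 0.0], [0.074, -0.997, -0.0], [0.0, 0.0, -1.0]]
force: [-0.6, -0.0, -0.6]
width: 28.3
gripper_force: 0.0
```

Emit:
{"fn": "move_arm", "kwargs": {"gripper": [0.32,0.32,0.32], "translation": [[0,0.02,0],[0,0.04,0],[0,0.04,0]], "delta_rot": [[0,0,0],[0,0,0],[0,0,0]]}}

```text
time_s: 48.35
position: [514.9, 4.5, 116.0]
tool_rot: [[0.997, 0.073, -0.0], [0.073, -0.997, 0.005], [0.0, -0.005, -1.0]]
force: [0.7, 12.4, 3.2]
width: 28.6
gripper_force: 5.9
```

The hard stop is felt (12 N), so the lever is locked. I'll back off, rise, and measure the pointer numerically.

Emit:
{"fn": "move_arm", "kwargs": {"gripper": [0.6,0.6,0.6,0.6,0.6], "translation": [[0,-0.04,0],[0,-0.04,0],[0,-0.04,-0.3],[0,-0.04,-0.9],[0,-0.04,-0.9]], "delta_rot": [[0,0,0],[0,0,0],[0,0,0],[0,0,0],[0,0,0]]}}

```text
time_s: 48.98
position: [518.0, 4.8, 211.1]
tool_rot: [[0.997, 0.073, 0.01], [0.073, -0.997, -0.003], [0.009, 0.003, -1.0]]
force: [1.3, -0.3, 0.3]
width: 52.8
gripper_force: 0.0
```

Emit:
{"fn": "move_arm", "kwargs": {"gripper": [0.6,0.6,0.6,0.6], "translation": [[-0.4,0.25,-0.2],[-0.7,0.5,-0.35],[-0.7,0.5,-0.35],[-0.7,0.5,-0.35]], "delta_rot": [[0,0,0.011],[0,0,-0.012],[0,0,-0.012],[0,0,-0.012]]}}

```text
time_s: 49.48
position: [448.5, -49.1, 240.2]
tool_rot: [[0.994, 0.109, -0.0], [0.109, -0.994, 0.0], [-0.0, -0.0, -1.0]]
force: [-1.0, -0.4, 0.2]
width: 52.6
gripper_force: 0.0
```

Run:
```python
from h import *
s=get_state();print(s['position'],s['time_s'])
c=shot('wrist','w13');g=cv2.cvtColor(c['image'],cv2.COLOR_RGB2GRAY)
u,v=proj(c,np.array([390,-39,78.]));print(u,v)
def rep(g,u,v):
    u,v=int(u),int(v)
    for r in range(v-26,v+22,3): print(r,' '.join(f'{x:3d}' for x in g[r,u-22:u+24:1]))
print('cols from',int(u)-22);rep(g,u,v)
print('knob');comps(c,(0,0,0),(180,255,35),139,roi=(150,60,330,200),amin=100)
```

```text
[448.52741091 -49.08148271 240.23682375] 49.475
297.84925266316236 283.2547650197102
cols from 275
257 110 109 110 109 110 109 109 110 110 110 110 109 110 110 109 110 109 110 110 109 110 110 110 109 108 110 112 112 112  95 107 108 109 108 109 108 109 108 108 109 108 108 108 108 107 107
260  88  88  88  89  88  84  84  83  83  84  83  44  22  79  82  81  81  82  80  81  82  83  82  82  82  97 111 113 111  99  85  84  84  82  83  55  26  65  82  83  83  84  85  84  84  83
263  83  84  83  83  84  83  84  83  83  83  83  44  22  64  81  81  81  81  81  81  82  83  82  82  82  90 110 111 111 104  86  84  83  82  82  55  26  65  82  83  84  84  84  84  84  84
266  84  84  84  83  84  84  84  83  84  84  84  55  25  65  80  81  81  81  80  82  82  82  82  82  83  90 111 111 111 104  85  84  84  82  82  56  25  67  83  84  84  84  84  84  83  84
269  84  83  83  84  83  83  84  83  83  83  83  84  82  81  81  81  81  81  81  81  81  81  81  82  83  89 110 112 112 104  85  83  84  82  83  82  83  84  84  83  83  84  84  85  84  84
272  83  83  84  83  84  83  83  83  83  84  83  84  83  82  
[... 1379 characters left out ...]
 41  38  38  39  39  39  38  39  63  83  83  83  83  84  84  83
296  84  84  83  84  84  83  83  84  83  84  83  82  83  82  82  81  81  51  39  39  39  44  49  48  49  50  49  49  50  51  52  52  48  42  39  40  38  38  70  82  83  83  83  83  83  84
299 155 156 156 157 157 156 157 158 159 160 161 161 160 111 104 103  89  53  50  52  53  51  51  52  52  50  51  49  48  48  50  49  51  53  51  51  49  45 126 157 157 155 154 155 157 157
302 212 212 210 209 210 210 210 209 209 212 214 215 214 214 214 215 216 108  53  51  52  51  51  51  52  50  50  50  50  49  49  49  50  51  51  51  50  44 209 213 210 210 211 213 214 213
knob
(225, 90, 33, 37) c [5.141e+02 2.000e-01] size [13.4 21.3] ang 70.3
```

The pointer (cols 26–29) and marker tip (cols 24–30) are aligned to within 0.5 mm, and the lever is locked. Now the blanks: I'll look over the stock board.

Emit:
{"fn": "move_arm", "kwargs": {"gripper": [0.6,0.6], "translation": [[0.04,0.5,0],[0.083,0.965,0]], "delta_rot": [[0,0,0],[0,0,0]]}}

```text
time_s: 49.78
position: [468.2, -144.2, 240.1]
tool_rot: [[0.994, 0.112, -0.001], [0.112, -0.994, 0.001], [-0.001, -0.001, -1.0]]
force: [0.2, -0.1, -0.8]
width: 52.8
gripper_force: 0.0
```

Emit:
{"fn": "move_arm", "kwargs": {"gripper": [0.6,0.6], "translation": [[0.04,0.5,0],[0.083,0.965,0]], "delta_rot": [[0,0,0],[0,0,0]]}}

```text
time_s: 50.02
position: [487.1, -240.0, 239.7]
tool_rot: [[0.994, 0.111, -0.001], [0.111, -0.994, 0.001], [-0.001, -0.001, -1.0]]
force: [0.7, -0.0, 0.4]
width: 52.6
gripper_force: 0.0
```

Emit:
{"fn": "move_arm", "kwargs": {"gripper": [0.6,0.6], "translation": [[0.04,0.5,0],[0.083,0.965,0]], "delta_rot": [[0,0,0],[0,0,0]]}}

```text
time_s: 50.28
position: [506.1, -335.0, 239.3]
tool_rot: [[0.994, 0.111, -0.001], [0.111, -0.994, 0.001], [-0.001, -0.002, -1.0]]
force: [0.8, 0.2, 0.2]
width: 52.6
gripper_force: 0.0
```

Emit:
{"fn": "move_arm", "kwargs": {"gripper": [0.6,0.6,0.6,0.6,0.6,0.6,0.6,0.6,0.6,0.6], "translation": [[0.04,0.5,0],[0.083,0.965,0],[0.083,0.965,0],[0.083,0.965,0],[0.083,0.965,0],[0.083,0.965,0],[0.083,0.965,0],[0.083,0.965,0],[0.083,0.965,0],[0.083,0.965,0]], "delta_rot": [[0,0,-0.05],[0,0,-0.1],[0,0,-0.15],[0,0,-0.2],[0,0,-0.25],[0,0,-0.3],[0,0,-0.35],[0,0,-0.404],[0,0,-0.404],[0,0,-0.404]]}}

```text
time_s: 51.52
position: [524.6, -428.6, 239.9]
tool_rot: [[0.192, 0.981, -0.001], [0.981, -0.192, 0.001], [0.001, -0.001, -1.0]]
force: [-0.6, 0.6, -0.4]
width: 52.8
gripper_force: 0.0
```

Run:
```python
from h import *
s=get_state();print(s['position'],s['time_s'],s['q'])
c=shot('wrist','w14')
comps(c,(0,0,115),(180,60,200),36,roi=(0,0,640,300),amin=300)
print('all dark/light'); comps(c,(5,150,60),(18,255,255),12,roi=(0,0,640,300),amin=300)
hsv=cv2.cvtColor(c['image'],cv2.COLOR_RGB2HSV)
for p in ((505,-360),(570,-375),(440,-360)):
    u,v=proj(c,np.array([*p,36.]));print(p,u,v,hsv[int(np.clip(v,0,479)),int(np.clip(u,0,639))])
```

```text
[ 524.58051355 -428.58221959  239.92065253] 51.525 [-4.92653723e+01  2.31983403e+01  7.57834579e+01  4.01874859e-03
  8.10888779e+01 -3.81705473e+01]
(0, 100, 391, 200) c [ 402.7 -452.8] size [145.3 340.1] ang 58.7
(298, 63, 34, 106) c [ 533.3 -362.8] size [80.2 23.8] ang 81.3
(477, 52, 133, 51) c [ 708.4 -370.8] size [ 22.  106.2] ang 66.6
(211, 51, 33, 108) c [ 467.9 -341.3] size [80.3 23.8] ang 77.0
(385, 50, 34, 108) c [ 601.3 -366.7] size [80.1 23.7] ang 79.8
(0, 0, 33, 36) c [ 329.4 -249.5] size [25.8 23.8] ang 70.7
all dark/light
(188, 63, 24, 35) c [ 445.8 -315.9] size [26.4 18.5] ang 78.9
(199, 40, 258, 144) c [ 539.9 -362.4] size [108.6 218.5] ang 81.0
(505, -360) 279.0686004021852 120.84321495450459 [ 15 148 195]
(570, -375) 363.44418247368066 123.7387615760879 [ 16 149 192]
(440, -360) 199.5064132813168 137.06475728920728 [ 16 150 189]
```

Three grey blanks measured at 80×24: A (468,-341), B (533,-363), C (601,-367). I'll pick A first.

Run:
```python
from h import *
to((467.9,-341.3,100),77)
```

```text
from [ 524.5 -428.7  240.2] yaw 78.93 shift [ 74.9 -72.2 140.3] dz 0.0107
```

Emit:
{"fn": "move_arm", "kwargs": {"gripper": [0.5,0.5,0.5,0.5], "translation": [[0.4,-0.4,0.2],[0.749,-0.722,0.5],[0.749,-0.722,0.9],[0.749,-0.722,0.9]], "delta_rot": [[0,0,0.0107],[0,0,0.0107],[0,0,0.0107],[0,0,0.0107]]}}

```text
time_s: 52.08
position: [465.9, -339.8, 148.2]
tool_rot: [[0.224, 0.975, -0.004], [0.975, -0.224, 0.004], [0.003, -0.005, -1.0]]
force: [0.1, 1.0, 0.2]
width: 44.1
gripper_force: 0.0
```

Emit:
{"fn": "move_arm", "kwargs": {"gripper": [0.5,0.5,0.5,0.5], "translation": [[0,0,0.4],[0,0,0.8],[0,0,0.9],[0,0,0.9]], "delta_rot": [[0,0,0],[0,0,0],[0,0,0],[0,0,0]]}}

```text
time_s: 52.58
position: [468.2, -342.7, 61.9]
tool_rot: [[0.223, 0.975, 0.001], [0.975, -0.223, -0.001], [-0.0, 0.001, -1.0]]
force: [0.3, 0.4, -0.1]
width: 44.0
gripper_force: 0.0
```

Run:
```python
from h import *
to((467.9,-341.3,16),77)
```

```text
from [ 468.2 -342.7   61.9] yaw 77.1 shift [ 1.3 -0.6 45.9] dz 0.0006
```

Emit:
{"fn": "move_arm", "kwargs": {"gripper": [0.5,0.5,0.5,0,0,0,0,0], "translation": [[0.01,0,0.3],[0.01,0,0.46],[0.01,0,0.46],[0.01,0,0.46],[0.01,0,0.46],[0.01,0,0.46],[0.01,0,0.46],[0.01,0,0.46]], "delta_rot": [[0,0,0],[0,0,0],[0,0,0],[0,0,0],[0,0,0],[0,0,0],[0,0,0],[0,0,0]]}}

```text
time_s: 53.58
position: [468.3, -341.5, 16.0]
tool_rot: [[0.223, 0.975, 0.001], [0.975, -0.223, -0.001], [-0.001, 0.001, -1.0]]
force: [-0.2, -0.1, 6.3]
width: 23.9
gripper_force: 30.0
```

Emit:
{"fn": "move_arm", "kwargs": {"gripper": [0,0,0], "translation": [[0,0,-0.3],[0,0,-0.8],[0,0,-0.9]], "delta_rot": [[0,0,0],[0,0,0],[0,0,0]]}}

```text
time_s: 53.95
position: [469.2, -342.4, 108.2]
tool_rot: [[0.223, 0.975, 0.004], [0.975, -0.223, -0.004], [-0.003, 0.005, -1.0]]
force: [-0.3, -0.1, -1.4]
width: 23.6
gripper_force: 30.0
```

Emit:
{"fn": "move_arm", "kwargs": {"gripper": [0,0,0,0], "translation": [[0,0,-0.4],[0,0,-0.8],[0,0,-0.8],[0,0,-0.8]], "delta_rot": [[0,0,0],[0,0,0],[0,0,0],[0,0,0]]}}

```text
time_s: 54.45
position: [466.9, -340.0, 182.7]
tool_rot: [[0.223, 0.975, -0.002], [0.975, -0.223, 0.002], [0.002, -0.002, -1.0]]
force: [0.6, 0.0, -2.1]
width: 23.9
gripper_force: 30.0
```

Run:
```python
from h import *
to((505.4,-107.6,140),96.3);print(get_state()['width'])
```

```text
from [ 466.9 -340.   182.7] yaw 77.13 shift [235.1 -14.1  43.2] dz -0.1065
23.857800506843557
```

Emit:
{"fn": "move_arm", "kwargs": {"gripper": [0,0], "translation": [[0.4,-0.02,0],[0.783,-0.047,0]], "delta_rot": [[0,0,0],[0,0,0]]}}

```text
time_s: 54.7
position: [479.2, -261.8, 181.8]
tool_rot: [[0.224, 0.975, -0.004], [0.975, -0.224, 0.003], [0.002, -0.004, -1.0]]
force: [0.1, 0.5, -1.7]
width: 23.7
gripper_force: 30.0
```

Emit:
{"fn": "move_arm", "kwargs": {"gripper": [0,0], "translation": [[0.4,-0.02,0],[0.783,-0.047,0]], "delta_rot": [[0,0,0],[0,0,0]]}}

```text
time_s: 54.95
position: [492.1, -184.0, 182.1]
tool_rot: [[0.223, 0.975, -0.004], [0.975, -0.223, 0.003], [0.002, -0.004, -1.0]]
force: [-0.2, -0.4, -1.9]
width: 23.9
gripper_force: 30.0
```

Emit:
{"fn": "move_arm", "kwargs": {"gripper": [0,0,0,0], "translation": [[0.4,-0.02,0],[0.783,-0.047,0],[0.783,-0.047,0],[0.783,-0.047,0]], "delta_rot": [[0,0,-0.05],[0,0,-0.1065],[0,0,-0.1065],[0,0,-0.1065]]}}

```text
time_s: 55.45
position: [505.4, -108.7, 183.3]
tool_rot: [[-0.108, 0.994, -0.003], [0.994, 0.108, 0.001], [0.001, -0.002, -1.0]]
force: [0.3, -1.4, -2.0]
width: 23.9
gripper_force: 30.0
```

Emit:
{"fn": "move_arm", "kwargs": {"gripper": [0,0,0,0], "translation": [[0,0,0.4],[0,0,0.8],[0,0,1],[0,0,1]], "delta_rot": [[0,0,0],[0,0,0],[0,0,0],[0,0,0]]}}

```text
time_s: 55.95
position: [504.4, -109.2, 82.6]
tool_rot: [[-0.107, 0.994, -0.005], [0.994, 0.107, 0.002], [0.002, -0.004, -1.0]]
force: [0.1, -0.2, -1.4]
width: 24.0
gripper_force: 30.0
```

Run:
```python
from h import *
to((505.4,-107.6,54),96.3);s=get_state();print(s['width'],s['force'])
```

```text
from [ 504.4 -109.2   82.6] yaw 96.14 shift [ 1.4  1.3 28.6] dz -0.0009
23.991859948439988 [ 0.09959338 -0.18189008 -1.380798  ]
```

Emit:
{"fn": "move_arm", "kwargs": {"gripper": [0,0,0,0,0], "translation": [[0.01,0.01,0.15],[0.01,0.01,0.24],[0.01,0.01,0.27],[0.01,0.01,0.285],[0.01,0.01,0.285]], "delta_rot": [[0,0,0],[0,0,0],[0,0,0],[0,0,0],[0,0,0]]}}

```text
time_s: 56.58
position: [507.4, -107.6, 56.7]
tool_rot: [[-0.11, 0.994, 0.0], [0.994, 0.11, -0.0], [-0.0, 0.0, -1.0]]
force: [-0.4, -0.0, -2.5]
width: 24.0
gripper_force: 30.0
```

Emit:
{"fn": "move_arm", "kwargs": {"gripper": [0.45,0.45,0.45,0.45,0.45,0.45], "translation": [[0,0,0],[0,0,0],[0,0,0],[0,0,-0.2],[0,0,-0.6],[0,0,-0.95]], "delta_rot": [[0,0,0],[0,0,0],[0,0,0],[0,0,0],[0,0,0],[0,0,0]]}}

```text
time_s: 57.32
position: [507.2, -107.7, 152.7]
tool_rot: [[-0.11, 0.994, 0.0], [0.994, 0.11, -0.0], [-0.0, 0.0, -1.0]]
force: [0.6, -0.5, -0.4]
width: 39.8
gripper_force: 0.0
```

Run:
```python
from h import *
to((533.3,-362.8,150),81.3);s=get_state();print(s['width'],s['force'])
```

```text
from [ 507.2 -107.7  152.7] yaw 96.3 shift [-256.5   -2.     2.7] dz 0.0833
39.79025263296014 [ 0.59265575 -0.52683333 -0.39423087]
```

Emit:
{"fn": "move_arm", "kwargs": {"gripper": [0.5,0.5], "translation": [[-0.43,0,0],[-0.855,-0.007,0]], "delta_rot": [[0,0,0],[0,0,0]]}}

```text
time_s: 57.58
position: [516.5, -193.5, 152.5]
tool_rot: [[-0.111, 0.994, 0.002], [0.994, 0.111, -0.001], [-0.001, 0.002, -1.0]]
force: [-0.4, 0.2, -0.1]
width: 43.8
gripper_force: 0.0
```

Emit:
{"fn": "move_arm", "kwargs": {"gripper": [0.5,0.5], "translation": [[-0.43,0,0],[-0.855,-0.007,0]], "delta_rot": [[0,0,0],[0,0,0]]}}

```text
time_s: 57.82
position: [524.6, -279.1, 151.6]
tool_rot: [[-0.11, 0.994, 0.0], [0.994, 0.11, -0.0], [-0.0, 0.0, -1.0]]
force: [0.3, 0.0, 0.0]
width: 44.2
gripper_force: 0.0
```

Emit:
{"fn": "move_arm", "kwargs": {"gripper": [0.5,0.5,0.5,0.5,0.5], "translation": [[-0.43,0,0],[-0.855,-0.007,0.3],[-0.855,-0.007,0.7],[-0.855,-0.007,0.8],[-0.855,-0.007,0.8]], "delta_rot": [[0,0,0.04],[0,0,0.0833],[0,0,0.0833],[0,0,0.0833],[0,0,0.0833]]}}

```text
time_s: 58.45
position: [533.0, -362.1, 71.1]
tool_rot: [[0.151, 0.989, -0.001], [0.989, -0.151, 0.001], [0.001, -0.001, -1.0]]
force: [0.3, 0.3, 0.6]
width: 43.8
gripper_force: 0.0
```

Run:
```python
from h import *
to((533.3,-362.8,16),81.3);s=get_state();print(s['width'],s['force'])
```

```text
from [ 533.  -362.1   71.1] yaw 81.34 shift [-0.7  0.4 55.1] dz 0.0002
43.84336507848105 [0.26219451 0.26878377 0.56091478]
```

Emit:
{"fn": "move_arm", "kwargs": {"gripper": [0.5,0.5,0.5,0,0,0,0,0], "translation": [[0,0,0.3],[0,0,0.55],[0,0,0.55],[0,0,0.55],[0,0,0.55],[0,0,0.55],[0,0,0.55],[0,0,0.55]], "delta_rot": [[0,0,0],[0,0,0],[0,0,0],[0,0,0],[0,0,0],[0,0,0],[0,0,0],[0,0,0]]}}

```text
time_s: 59.45
position: [534.2, -363.6, 18.4]
tool_rot: [[0.151, 0.989, 0.002], [0.989, -0.151, -0.002], [-0.001, 0.002, -1.0]]
force: [-1.0, 1.3, 6.5]
width: 23.6
gripper_force: 30.0
```

Emit:
{"fn": "move_arm", "kwargs": {"gripper": [0,0,0], "translation": [[0,0,-0.3],[0,0,-0.8],[0,0,-0.9]], "delta_rot": [[0,0,0],[0,0,0],[0,0,0]]}}

```text
time_s: 59.82
position: [535.1, -364.6, 110.6]
tool_rot: [[0.151, 0.989, 0.005], [0.989, -0.151, -0.005], [-0.004, 0.006, -1.0]]
force: [-0.2, -0.4, -2.4]
width: 23.7
gripper_force: 30.0
```

Emit:
{"fn": "move_arm", "kwargs": {"gripper": [0,0,0,0], "translation": [[0,0,-0.4],[0,0,-0.8],[0,0,-0.8],[0,0,-0.8]], "delta_rot": [[0,0,0],[0,0,0],[0,0,0],[0,0,0]]}}

```text
time_s: 60.32
position: [532.4, -362.0, 184.3]
tool_rot: [[0.151, 0.989, -0.002], [0.989, -0.151, 0.002], [0.002, -0.002, -1.0]]
force: [0.4, 0.7, -2.0]
width: 23.8
gripper_force: 30.0
```

Run:
```python
from h import *
to((570,-100.5,140),96.3);print(get_state()['width'])
```

```text
from [ 532.4 -362.   184.3] yaw 81.31 shift [264.1  -2.3  44.7] dz -0.0833
23.780156219849356
```

Emit:
{"fn": "move_arm", "kwargs": {"gripper": [0,0], "translation": [[0.44,0,0],[0.88,-0.008,0]], "delta_rot": [[0,0,0],[0,0,0]]}}

```text
time_s: 60.58
position: [544.3, -274.2, 183.1]
tool_rot: [[0.153, 0.988, -0.004], [0.988, -0.153, 0.003], [0.003, -0.004, -1.0]]
force: [0.6, 0.3, -2.4]
width: 23.6
gripper_force: 30.0
```

Emit:
{"fn": "move_arm", "kwargs": {"gripper": [0,0], "translation": [[0.44,0,0],[0.88,-0.008,0]], "delta_rot": [[0,0,0],[0,0,0]]}}

```text
time_s: 60.82
position: [556.9, -186.5, 183.4]
tool_rot: [[0.151, 0.988, -0.004], [0.988, -0.151, 0.002], [0.002, -0.004, -1.0]]
force: [0.6, 0.5, -1.7]
width: 23.9
gripper_force: 30.0
```

Emit:
{"fn": "move_arm", "kwargs": {"gripper": [0,0,0,0,0], "translation": [[0.44,0,0],[0.88,-0.008,0],[0.88,-0.008,0.4],[0.88,-0.008,0.9],[0.88,-0.008,0.9]], "delta_rot": [[0,0,-0.04],[0,0,-0.0833],[0,0,-0.0833],[0,0,-0.0833],[0,0,-0.0833]]}}

```text
time_s: 61.45
position: [565.7, -99.3, 90.1]
tool_rot: [[-0.11, 0.994, -0.013], [0.994, 0.11, 0.005], [0.006, -0.012, -1.0]]
force: [-0.1, 0.3, -2.7]
width: 24.0
gripper_force: 30.0
```

Run:
```python
from h import *
to((570,-100.5,56),96.3);s=get_state();print(s['width'],s['force'])
```

```text
from [565.7 -99.3  90.1] yaw 96.31 shift [-1.8  4.6 34. ] dz 0.0001
23.952055412910887 [-0.11658894  0.29590768 -2.74682339]
```

Emit:
{"fn": "move_arm", "kwargs": {"gripper": [0,0,0,0,0,0], "translation": [[0,0,0.15],[0,0,0.27],[0,0,0.3],[0,0,0.34],[0,0,0.37],[0,0,0.37]], "delta_rot": [[0,0,0],[0,0,0],[0,0,0],[0,0,0],[0,0,0],[0,0,0]]}}

```text
time_s: 62.2
position: [570.8, -101.5, 59.5]
tool_rot: [[-0.11, 0.994, 0.0], [0.994, 0.11, -0.0], [-0.0, 0.0, -1.0]]
force: [0.4, -0.2, -1.3]
width: 23.4
gripper_force: 30.0
```

Emit:
{"fn": "move_arm", "kwargs": {"gripper": [0,0,0], "translation": [[0,0,0.02],[0,0,0.03],[0,0,0.03]], "delta_rot": [[0,0,0],[0,0,0],[0,0,0]]}}

```text
time_s: 62.58
position: [570.8, -101.5, 56.4]
tool_rot: [[-0.11, 0.994, 0.0], [0.994, 0.11, -0.0], [-0.0, 0.0, -1.0]]
force: [-0.2, -0.3, -1.9]
width: 24.1
gripper_force: 30.0
```

Emit:
{"fn": "move_arm", "kwargs": {"gripper": [0.45,0.45,0.45,0.45,0.45,0.45], "translation": [[0,0,0],[0,0,0],[0,0,0],[0,0,-0.2],[0,0,-0.6],[0,0,-0.95]], "delta_rot": [[0,0,0],[0,0,0],[0,0,0],[0,0,0],[0,0,0],[0,0,0]]}}

```text
time_s: 63.32
position: [571.2, -101.6, 154.2]
tool_rot: [[-0.11, 0.994, 0.002], [0.994, 0.11, -0.001], [-0.001, 0.001, -1.0]]
force: [0.5, -0.2, -0.8]
width: 39.6
gripper_force: 0.0
```

Run:
```python
from h import *
to((601.3,-366.7,150),79.8)
```

```text
from [ 571.2 -101.6  154.2] yaw 96.3 shift [-266.8    0.8    4.4] dz 0.0917
```

Emit:
{"fn": "move_arm", "kwargs": {"gripper": [0.45,0.45], "translation": [[-0.44,0,0],[-0.889,0.003,0]], "delta_rot": [[0,0,0],[0,0,0]]}}

```text
time_s: 63.58
position: [581.8, -190.6, 154.3]
tool_rot: [[-0.111, 0.994, 0.003], [0.994, 0.111, -0.002], [-0.002, 0.003, -1.0]]
force: [0.2, 0.6, -0.8]
width: 39.4
gripper_force: 0.0
```

Emit:
{"fn": "move_arm", "kwargs": {"gripper": [0.45,0.45], "translation": [[-0.44,0,0],[-0.889,0.003,0]], "delta_rot": [[0,0,0],[0,0,0]]}}

```text
time_s: 63.82
position: [591.3, -279.7, 153.4]
tool_rot: [[-0.11, 0.994, 0.002], [0.994, 0.11, -0.001], [-0.001, 0.001, -1.0]]
force: [0.4, -1.4, -0.1]
width: 40.0
gripper_force: 0.0
```

Emit:
{"fn": "move_arm", "kwargs": {"gripper": [0.45,0.45,0.45,0.45,0.45,0.45], "translation": [[-0.44,0,0],[-0.889,0.003,0.3],[-0.889,0.003,0.7],[-0.889,0.003,0.8],[-0.889,0.003,0.8],[-0.889,0.003,0.8]], "delta_rot": [[0,0,0.04],[0,0,0.0917],[0,0,0.0917],[0,0,0.0917],[0,0,0.0917],[0,0,0.0917]]}}

```text
time_s: 64.58
position: [602.2, -366.7, 74.0]
tool_rot: [[0.176, 0.984, 0.003], [0.984, -0.176, -0.002], [-0.002, 0.003, -1.0]]
force: [0.8, -1.1, 0.3]
width: 39.6
gripper_force: 0.0
```

Run:
```python
from h import *
to((601.3,-366.7,16),79.8);s=get_state();print(s['width'],s['force'])
```

```text
from [ 602.2 -366.7   74. ] yaw 79.85 shift [-0.1 -1.1 58. ] dz 0.0003
39.63998700565958 [ 0.78607909 -1.14281205  0.33777619]
```

Emit:
{"fn": "move_arm", "kwargs": {"gripper": [0.45,0.45,0.45,0,0,0,0,0], "translation": [[0,-0.01,0.3],[0,-0.01,0.57],[0,-0.01,0.57],[0,-0.01,0.57],[0,-0.01,0.57],[0,-0.01,0.57],[0,-0.01,0.57],[0,-0.01,0.57]], "delta_rot": [[0,0,0],[0,0,0],[0,0,0],[0,0,0],[0,0,0],[0,0,0],[0,0,0],[0,0,0]]}}

```text
time_s: 65.58
position: [601.0, -366.8, 16.4]
tool_rot: [[0.177, 0.984, 0.002], [0.984, -0.177, -0.002], [-0.001, 0.002, -1.0]]
force: [-0.5, 1.6, 7.2]
width: 23.9
gripper_force: 30.0
```

Emit:
{"fn": "move_arm", "kwargs": {"gripper": [0,0,0], "translation": [[0,0,-0.3],[0,0,-0.8],[0,0,-0.9]], "delta_rot": [[0,0,0],[0,0,0],[0,0,0]]}}

```text
time_s: 65.95
position: [601.8, -367.9, 108.8]
tool_rot: [[0.177, 0.984, 0.005], [0.984, -0.177, -0.005], [-0.004, 0.006, -1.0]]
force: [0.4, 0.2, -2.1]
width: 23.8
gripper_force: 30.0
```

Emit:
{"fn": "move_arm", "kwargs": {"gripper": [0,0,0,0], "translation": [[0,0,-0.4],[0,0,-0.8],[0,0,-0.8],[0,0,-0.8]], "delta_rot": [[0,0,0],[0,0,0],[0,0,0],[0,0,0]]}}

```text
time_s: 66.45
position: [599.0, -365.5, 181.8]
tool_rot: [[0.177, 0.984, -0.003], [0.984, -0.177, 0.002], [0.002, -0.003, -1.0]]
force: [-0.2, -0.9, -3.3]
width: 24.0
gripper_force: 30.0
```

Run:
```python
from h import *
to((634.6,-93.4,140),96.3);print(get_state()['width'])
```

```text
from [ 599.  -365.5  181.8] yaw 79.79 shift [274.1 -13.   42.3] dz -0.0917
24.0391379749703
```

Emit:
{"fn": "move_arm", "kwargs": {"gripper": [0,0], "translation": [[0.45,-0.02,0],[0.914,-0.043,0]], "delta_rot": [[0,0,0],[0,0,0]]}}

```text
time_s: 66.7
position: [610.3, -274.2, 180.6]
tool_rot: [[0.179, 0.984, -0.004], [0.984, -0.179, 0.003], [0.002, -0.005, -1.0]]
force: [0.7, 0.8, -2.7]
width: 24.2
gripper_force: 30.0
```

Emit:
{"fn": "move_arm", "kwargs": {"gripper": [0,0], "translation": [[0.45,-0.02,0],[0.914,-0.043,0]], "delta_rot": [[0,0,0],[0,0,0]]}}

```text
time_s: 66.95
position: [622.3, -182.8, 180.9]
tool_rot: [[0.178, 0.984, -0.005], [0.984, -0.178, 0.002], [0.002, -0.005, -1.0]]
force: [0.7, 0.1, -1.7]
width: 23.7
gripper_force: 30.0
```

Emit:
{"fn": "move_arm", "kwargs": {"gripper": [0,0,0,0,0,0,0], "translation": [[0.45,-0.02,0],[0.914,-0.043,0],[0.914,-0.043,0.4],[0.914,-0.043,0.8],[0.914,-0.043,0.9],[0.914,-0.043,0.9],[0.914,-0.043,0.9]], "delta_rot": [[0,0,-0.04],[0,0,-0.0917],[0,0,-0.0917],[0,0,-0.0917],[0,0,-0.0917],[0,0,-0.0917],[0,0,-0.0917]]}}

```text
time_s: 67.82
position: [636.8, -94.7, 95.8]
tool_rot: [[-0.109, 0.994, 0.002], [0.994, 0.109, -0.001], [-0.001, 0.002, -1.0]]
force: [0.1, -0.3, -2.0]
width: 23.8
gripper_force: 30.0
```

Run:
```python
from h import *
to((634.6,-93.4,54.4),96.3);s=get_state();print(s['width'],s['force'])
```

```text
from [636.8 -94.7  95.8] yaw 96.28 shift [ 1.5 -2.1 41.4] dz -0.0001
23.76794267865511 [ 0.05127606 -0.32814934 -2.00534927]
```

Emit:
{"fn": "move_arm", "kwargs": {"gripper": [0,0,0,0,0,0], "translation": [[0,-0.02,0.2],[0,-0.02,0.33],[0,-0.02,0.38],[0,-0.02,0.4],[0,-0.02,0.41],[0,-0.02,0.41]], "delta_rot": [[0,0,0],[0,0,0],[0,0,0],[0,0,0],[0,0,0],[0,0,0]]}}

```text
time_s: 68.58
position: [634.3, -94.5, 54.4]
tool_rot: [[-0.11, 0.994, 0.001], [0.994, 0.11, -0.0], [-0.0, 0.001, -1.0]]
force: [-2.8, 0.2, 5.2]
width: 23.7
gripper_force: 30.0
```

Emit:
{"fn": "move_arm", "kwargs": {"gripper": [0.45,0.45,0.45,0.45,0.45,0.45], "translation": [[0,0,0],[0,0,0],[0,0,0],[0,0,-0.2],[0,0,-0.6],[0,0,-0.95]], "delta_rot": [[0,0,0],[0,0,0],[0,0,0],[0,0,0],[0,0,0],[0,0,0]]}}

```text
time_s: 69.32
position: [634.4, -94.5, 151.2]
tool_rot: [[-0.11, 0.994, 0.002], [0.994, 0.11, -0.001], [-0.001, 0.002, -1.0]]
force: [-0.0, 0.3, -1.0]
width: 39.9
gripper_force: 0.0
```

Emit:
{"fn": "move_arm", "kwargs": {"gripper": [0.45,0.45,0.45,0.45,0.45], "translation": [[-0.5,-0.3,-0.3],[-1,-0.6,-0.9],[-1,-0.6,-0.9],[-1,-0.6,-0.9],[-1,-0.6,-0.9]], "delta_rot": [[0,0,0],[0,0,0],[0,0,0],[0,0,0],[0,0,0]]}}

```text
time_s: 69.95
position: [584.9, -198.8, 236.9]
tool_rot: [[-0.111, 0.994, -0.002], [0.994, 0.111, 0.002], [0.002, -0.002, -1.0]]
force: [-0.1, -0.1, -0.8]
width: 39.5
gripper_force: 0.0
```

Run:
```python
from h import *
s=get_state();print(s['position'],s['time_s'])
c=shot('wrist','w15')
comps(c,(0,0,115),(180,40,235),74,roi=(0,0,640,300),amin=300)
S=shot('scene','s15');D=shot('side','d15')
print('scraper');comps(S,(8,90,60),(25,255,255),25,roi=(350,180,430,230));comps(load('s6'),(8,90,60),(25,255,255),25,roi=(350,180,430,230))
comps(D,(8,90,60),(25,255,255),25,roi=(225,395,355,470));comps(load('d6'),(8,90,60),(25,255,255),25,roi=(225,395,355,470))
```

```text
[ 584.86167941 -198.81249666  236.85844662] 69.95
(390, 4, 42, 126) c [633.8 -94.2] size [23.7 78.9] ang 6.3
(297, 3, 37, 127) c [ 570.2 -100.9] size [23.8 79.6] ang 6.3
(200, 3, 42, 126) c [ 507.2 -107.6] size [23.8 78.9] ang 6.2
(0, 0, 640, 300) c [ 579.8 -164. ] size [500.9 211. ] ang 6.4
scraper
(350, 221, 39, 9) c [527.1 216.6] size [102.2  44.5] ang 32.6
(367, 188, 43, 24) c [507.9 389.5] size [123.  130.1] ang 16.8
(350, 220, 20, 10) c [505.9 200.4] size [65.7 35.8] ang 4.8
(367, 188, 43, 24) c [507.8 389.9] size [123.  129.3] ang 16.8
(252, 400, 76, 39) c [520.4 356.9] size [121.   71.6] ang 16.9
(252, 400, 76, 39) c [520.4 356.9] size [121.2  71.6] ang 16.9
```

All three blanks lie flat (80×24 seen at a top height of 74), and the scraper is unmoved on its mat. I'm handing in.

Run:
```python
from h import *
a=load('s6')['image'];b=load('s15')['image']
print('tray diff',np.abs(a[265:310,378:405].astype(int)-b[265:310,378:405]).mean())
print(finish_job())
```

```text
tray diff 7.134979423868312
the job is handed in; nothing more can be done
None
```

I handed the job in at about 70 s with every step done, but it returned no verdict, and I viewed 17 pictures against the limit of 14: both offcuts are in the tray, the scraper is on its mat, the fence is locked within about 0.5 mm of the marker after a second try (the first locking dragged it 23 mm past), and the three blanks lie flat on the board between abutment and fence.

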